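# Check a hand-press hardness tester on its reference blocks

### The arm

A 7-joint arm with a two-finger parallel gripper is mounted at the origin on a cart in front of the work surface, level with it; the furniture and walls round the work are solid. World frame = base frame: x ahead of the robot, y to its left, z up, the work surface at z = 0. Lengths are in mm, angles in degrees, forces in N, time in s.
With the tool pointing down it reaches from about 350 to 900 mm from the base axis. Payload 8.1 kg.
Tool frame: the origin (TCP) lies midway between the tips of the shut fingers; the grasp point (between the pads) lies 19 mm behind it (tcp_to_grasp is the distance from the TCP to the grasp point, in mm); z points along the fingers, y is the direction in which the jaws open and shut (so a half turn about z gives the same grasp; the last joint's range is limited). The gripper opens to 92 mm and grips with 3 to 60 N. Pads are 19 mm wide; open, the fingers measure 130 mm over their backs; the gripper's body (75 mm by 190 mm) begins 47 mm behind the grasp point.
Start: joints at [-71.998, 24.895, 1.432, 90.138, -0.665, 64.973, -4.303], TCP at [253.051, 571.495, 226.742] pointing down, gripper open.
Joint ranges: [-149.89, 149.89], [-25.12, 119.58], [-72.63, 75.52], [4.76, 147.25], [-75.54, 255.54], [6.69, 114.76], [-157.13, 157.13]. Speed limits (degrees/s): [127.2, 127.2, 172.46, 172.46, 180, 180, 180].

### API

Orientations are given as a 3x3 rotation matrix whose columns are the frame's x, y, z axes.
In Python, from workcell import * gives the robot as it stands. The module is installed in compiled form; this text tells all that it offers.
- The arm moves only by the tool carry_out, never from a script. Its argument "moves" is a list of rows, each an object with "dp": the shift along the tool's x, y, z in mm, a list of three; "yaw": the turn about the tool's z in rad; "grip": the closure in counts, from 0 (fully open) to 255 (shut). In form: [{"dp": [tx, ty, tz], "yaw": yaw, "grip": grip}, ...]. A call has exactly 8 rows; each row shifts and turns the pose as measured when the row begins, along the tool's axes as they then stand; what a row does not reach is not made up. A row lasts 1/8 s, in which the tool goes at most 62.5 mm and 10.7 degrees, less where a joint would pass 70% of its speed; a pose out of reach is approached as far as the arm can. A call is refused whole if a number of a shift passes 62.5 or a number of a turn 0.188, either way. A call with a gripper value outside its range is refused whole. The fingers move at their own pace and stop on an object; the grip force is fixed at half the most. Time passes only in rows, so rows that do not move let the fingers close, or fill a call up. It gives the time, the measured TCP pose, the force and the opening at its end, in the units of the state.
- read_state(): the state, without advancing time (a new reading comes with each control period).
- read_camera(name): name is "scene" or "top" or "wrist"; returns the picture (400x640x3 uint8, red, green, blue); there is no depth.
- camera_info(name): a dict with "camera_matrix" (3x3 intrinsics, pixels), "R" (3x3) and "t" (3): a world point X has camera coordinates R X + t. Camera axes: x right, y down, z forward; pixel columns grow to the right and rows downward; lengths in mm; the calibration is good to about 2 mm. A picture is of the moment at which its call begins: read the wrist's pose just before it. camera_info takes no time and is no camera call; for the wrist camera it gives the pose at the moment of the call.
- sign_off(): hands the job in, once; it reports no verdict.
The state is a dict: "clock": time; "qpos": joint angles; "qd": joint speeds; "effort": joint torques, N m; "tcp_pos": TCP position; "eef_rot": TCP orientation; "wrist_force": force on the tool from outside, world axes, zero at the start; "wrist_torque": the same for the moment, N m; "finger_gap": opening from 0.0 (shut) to 1.0 (fully open).
Only numpy, scipy, OpenCV 4.12 (cv2) and the standard library are available. Lean on these libraries where they do the work, as an engineer would, in place of code of your own. Each camera call takes 0.05 s, during which the arm holds its last target. There are 200 camera calls.

### The job

Do the hardness tester's daily check: set each steel reference block that is out on the bench flat on its own engraved ring of the turntable, then test them from soft to hard, first the small round one, then the large round one, then the square one (skip any that is not there). To test a block, turn the table by its rim posts until the block is under the indenter and a quarter mark faces the fixed pointer, push the plunger through its soft first stop fully down to the stiff second stop, hold it there a moment, and let it come right up again before the table turns. Finally put the blocks flat in the wooden tray and turn the table until its arrow mark faces the pointer; leave the loupe and the tin on the bench where they are.

Things in the scene. Friction and masses are not known exactly. Their poses are not given: they have to be found in the camera images.
- tester_stand: hand-press hardness tester, fixed: grey base plate 340 x 150 mm, column, overhanging arm, dial. Origin on the bench under the turntable's axis; x runs from that axis towards the column, z up. At x 75 mm hangs the quill housing, radius 26 mm, from z 84 to 188 mm; behind it the arm (44 mm wide, z 135 to 185 mm), at x 150 mm and beyond the dial (68 mm wide, up to z 266 mm) and the column
- table (a joint): turntable angle, rad, counter-clockwise from above; light friction (0.12 N m), stays where left, several turns either way. Flat aluminium disc, radius 135 mm, top at z 36 mm, smooth. At 0 or any whole turn it is parked: arrow mark at the pointer, the plain sector without ring under the indenter, rings 1, 2, 3 at 90, 180, 270 degrees from the stand's +x
- quill (a joint): how far the indenter is down, m; 0 up, springs back. Goes down softly (1.3 to 3 N) until the indenter rests on a block: this is the first, soft stop, at 10 mm on the square, 12 mm on the large round, 14 mm on the small round block (24 mm with no block)
- plunger (a joint): how far the plunger has gone into the quill, 0 to 0.006 m; moves only once the quill is stopped and the push exceeds 5 N; about 12 N at 0.006, the stiff second stop (a full test); springs back when released
- plunger_top (a point): centre of the top of the plunger's black mushroom knob (48 mm diameter), 240 mm above the bench when up; it is pushed straight down. The knob goes down by the sum of quill and plunger values: 16 mm (square), 18 mm (large round), 20 mm (small round) to the second stop
- indenter_tip (a point): lower end of the indenter, 75 mm from the table's axis, 64 mm above the bench when up, that is 28 mm above the table top; a block must be centred under it within 12 mm
- pointer (a point): tip of the fixed steel pointer, at the table's edge on the side opposite the column (the robot's side), z 32 mm; it stands lower than the table top, its foot reaches 35 mm out from the table and up to z 34 mm
- mark_a (a point): quarter mark, a black engraved line on the table's edge, radius 135 mm, at the sector without ring. With a quarter mark at the pointer, the sector opposite it is under the indenter. Halfway between neighbouring quarter marks stand four upright round steel posts on the rim, by which the table is turned: 14 mm in diameter, 28 mm high, tops at z 64 mm, 122 mm from the axis
- mark_b (a point): quarter mark (line) on the edge beside ring 1
- mark_arrow (a point): the arrow mark on the edge beside ring 2: a quarter line with a solid black arrowhead; faces the pointer when the table is parked. A mark faces the pointer when they are within 8 mm
- mark_d (a point): quarter mark (line) on the edge beside ring 3
- ring_1 (a point): centre of an engraved circle 70 mm in diameter with a centre dot on the table top, 75 mm from the axis; flat, no recess. A block is laid centred on it
- ring_2 (a point): centre of the second engraved circle, 90 degrees counter-clockwise from ring 1
- ring_3 (a point): centre of the third engraved circle, 90 degrees counter-clockwise from ring 2
- block_small: small round ground steel reference block, the softest: disc 50 mm in diameter, 12 mm thick, 0.19 kg; origin at the centre of its underside, z up. May be absent
- block_round: large round ground steel reference block: disc 60 mm in diameter, 14 mm thick, 0.31 kg; origin at the centre of its underside, z up. May be absent
- block_square: square ground steel reference block, the hardest: 60 x 60 mm, 16 mm thick, 0.42 kg, sides along its x and y axes; origin at the centre of its underside, z up. May be absent
- block_tray: shallow open wooden tray lined with grey felt, fixed: outside 240 mm along its x, 136 mm along its y, 18 mm high, walls 7 mm, floor 7 mm above the bench; origin at the centre of its underside. Wide enough for the three blocks in a row along x, one every 72 mm
- loupe: black stand loupe, 33 mm in diameter, 35 mm high, origin underneath; leave alone
- putty_tin: flat round tin, 66 mm in diameter, 34 mm high, origin underneath; leave alone
There are look-alikes about, which are no part of the job. Leave any blue look-alike of the block_square alone.

How it is judged:
By the outcome, as a careful person would: the job done as asked, in the order asked, and still so for the second after the job is handed in, with the robot touching nothing.
Of block_small, block_round, block_square only 2 to 3 are there at a start; the rules pass over those that are not, and their reading is None.
At some moment in a run one of block_small, block_round, block_square may be knocked a few centimetres aside while the robot is not near it.
It also fails if it takes over 210 s, if anything falls off the work surface, if the arm or the gripper's body presses on something with over 40 N, if the wrist force passes 120 N, or if a joint passes its speed limit or range.

## Working session

There is one attempt and no reset: what is moved stays moved. The work goes in short steps, Python scripts to look and compute and a tool call to move; the robot and the scene stay as the last step left them, time stands still between calls to the robot, and variables do not carry over. Pictures are saved under pics/ and viewed, about 12 in all and at most 16, crops included, and the job is handed in when it is done.

Besides the shell and the picture viewer there is one more tool, called after "Request:" in YAML: its name, and indented under it one key for each argument. carry_out: Moves the arm, as the interface text tells. Its arguments: {"type":"object","properties":{"moves":{"type":"array","items":{"type":"object","properties":{"dp":{"type":"array","items":{"type":"number"}},"yaw":{"type":"number"},"grip":{"type":"number"}}}}},"required":["moves"]}

```bash
mkdir -p pics; ls; cat > h.py <<'E'
from workcell import *
import numpy as np, cv2
def snap(n,f):
    im=read_camera(n); cv2.imwrite('pics/'+f,im[:,:,::-1]); return im
def ray(ci,u,v,z):
    K,R,t=np.array(ci['camera_matrix']),np.array(ci['R']),np.array(ci['t'])
    d=R.T@np.linalg.inv(K)@np.array([u,v,1.]); c=-R.T@t
    return c+d*(z-c[2])/d[2]
def proj(ci,X):
    K,R,t=np.array(ci['camera_matrix']),np.array(ci['R']),np.array(ci['t'])
    p=K@(R@np.array(X,float)+t); return p[:2]/p[2]
E
python3 - <<'E'
from h import *
s=read_state(); print(s)
a=snap('scene','s0.png'); b=snap('top','t0.png')
for n in('scene','top','wrist'):
    ci=camera_info(n);print(n,ci, 'campos',-np.array(ci['R']).T@np.array(ci['t']))
E
```

```text
pics
{'clock': 0.0, 'qpos': array([-71.99804213,  24.9355298 ,   1.43162426,  90.19079394,
        -0.6661541 ,  64.97420944,  -4.30280898]), 'qd': array([ 3.70310146e-06,  5.88850394e-03,  3.83133650e-02,  8.52420311e-03,
       -1.47165665e-01, -1.73942656e-02,  2.99886829e-02]), 'effort': array([ 6.29176593e-04, -6.67850518e+01,  9.85582620e-01, -3.14453101e+01,
       -6.05643145e-02,  4.27024020e-02,  1.54083773e-04]), 'tcp_pos': array([252.8560807 , 570.98273238, 225.94370829]), 'eef_rot': array([[-9.14354586e-01,  4.04914073e-01, -5.33442691e-04],
       [ 4.04914405e-01,  9.14353334e-01, -1.51831336e-03],
       [-1.27031343e-04, -1.60427541e-03, -9.99998705e-01]]), 'wrist_force': array([ 0.41156747, -0.08556175, -0.1705979 ]), 'wrist_torque': array([0.03621725, 0.01027405, 0.03628976]), 'finger_gap': 0.9980545714867484}
scene {'camera_matrix': array([[416.9450082 ,   0.        , 327.80932593],
       [  0.        , 416.9450082 , 197.67473869],
       [  0.        ,   0.        ,   1.        ]]), 'R': array([[ 0.8844024 , -0.46664132,  0.00884794],
       [-0.30850905, -0.598
[... 355 characters left out ...]
), 'R': array([[-0.02400747, -0.99959195, -0.01547816],
       [-0.99144027,  0.02579352, -0.12798786],
       [ 0.12833487,  0.01227301, -0.99165495]]), 't': array([ 236.54869073,  593.84893207, 1414.70701113])} campos [ 412.88844041  203.77200475 1482.56799858]
wrist {'camera_matrix': array([[288.66439507,   0.        , 317.0584781 ],
       [  0.        , 288.66439507, 195.96496071],
       [  0.        ,   0.        ,   1.        ]]), 'R': array([[ 0.40503315,  0.91430008, -0.00187345],
       [ 0.87605132, -0.38750092,  0.28701415],
       [ 0.2616911 , -0.11789148, -0.95792451]]), 't': array([-624.48288971,  -36.74983147,  391.05461701])} campos [182.79549595 602.82617206 383.97858806]
```

View pics/t0.png

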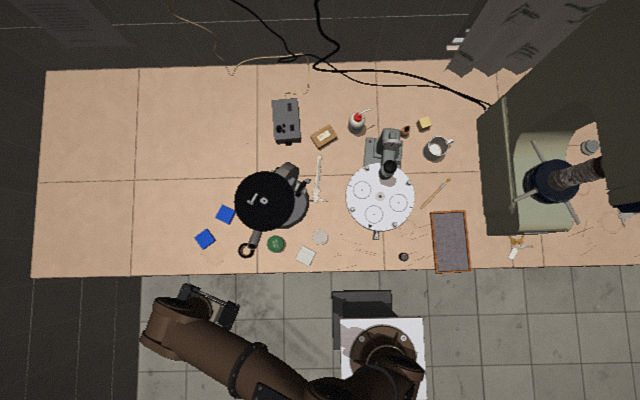

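View pics/s0.png

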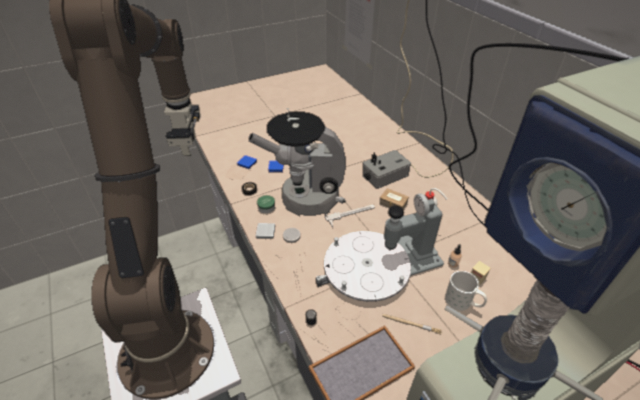

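```bash
python3 - <<'E'
from h import *
im=cv2.imread('pics/t0.png'); ci=camera_info('top')
cv2.imwrite('pics/c1.png',cv2.resize(im[150:280,190:480],None,fx=2.7,fy=2.7,interpolation=cv2.INTER_CUBIC))
s=cv2.imread('pics/s0.png');cs=camera_info('scene')
cv2.imwrite('pics/c2.png',cv2.resize(s[140:380,230:460],None,fx=2.5,fy=2.5,interpolation=cv2.INTER_CUBIC))
for n,u,v,z in [('sq',305,256,16),('rnd',320,237,13),('tin',276,244,34),('loupe',403,256,35),('tabaxis',380,196,36),('pointer',376,235,33),('knob',388,170,240),('tray',450,241,10),('blue1',225,213,16),('blue2',205,239,16)]:
    print(n,ray(ci,u,v,z).round())
E
```

```text
sq [393. 289.  16.]
rnd [466. 229.  13.]
tin [442. 399.  34.]
loupe [385. -88.  35.]
tabaxis [619. -10.  36.]
pointer [468.  11.  33.]
knob [679. -11. 240.]
tray [ 438. -280.   10.]
blue1 [570. 604.  16.]
blue2 [469. 682.  16.]
```

View pics/c1.png

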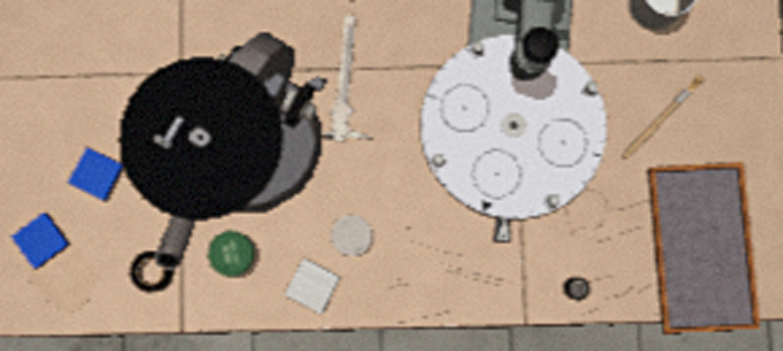

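View pics/c2.png

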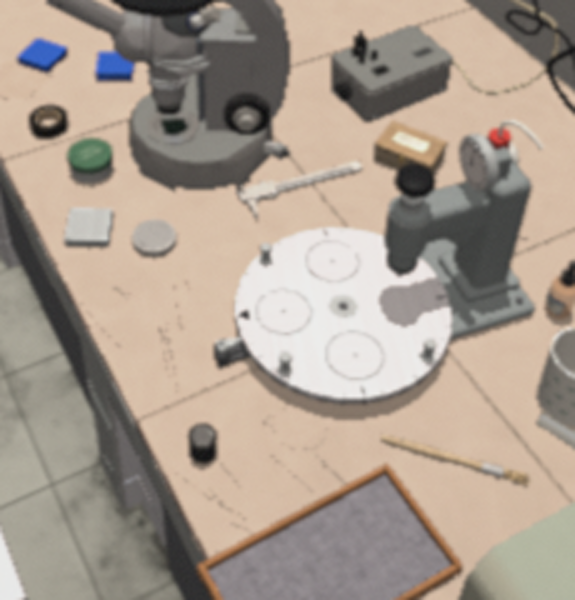

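```bash
cat > meas.py <<'E'
from h import *
def white(im,ci,z,amin=100):
    # grey/white low-sat bright blobs over bench -> fits
    hsv=cv2.cvtColor(im,cv2.COLOR_RGB2HSV)
    m=((hsv[...,1]<40)&(hsv[...,2]>140)).astype(np.uint8)
    m=cv2.morphologyEx(m,cv2.MORPH_OPEN,np.ones((2,2),np.uint8))
    out=[]
    for c in cv2.findContours(m,cv2.RETR_EXTERNAL,cv2.CHAIN_APPROX_NONE)[0]:
        if cv2.contourArea(c)<amin: continue
        P=np.array([ray(ci,u,v,z)[:2] for u,v in c[:,0]],np.float32)
        out.append((c,P))
    return out
E
python3 - <<'E'
from meas import *
im=cv2.imread('pics/t0.png')[:,:,::-1].copy(); ci=camera_info('top')
for c,P in white(im,ci,15):
    u,v=c[:,0].mean(0)
    if not(40<u<480 and 60<v<275): continue
    (cx,cy),(w,h),a=cv2.minAreaRect(P); print((u.round(),v.round()),'rect',round(cx,1),round(cy,1),round(w,1),round(h,1),round(a,1),'area',cv2.contourArea(P), 'eqdiam',2*np.sqrt(cv2.contourArea(P)/np.pi))
    if w>150: 
        P36=np.array([ray(ci,*p,36)[:2] for p in c[:,0]],np.float32); h=cv2.convexHull(P36);print('disc',cv2.fitEllipse(h),cv2.minEnclosingCircle(h))
# crop coords
f=lambda x,y:(190+(x+.5)/2.7-.5,150+(y+.5)/2.7-.5)
for n,x,y,z in [('axis',513,124,36),('ring2',496,174,36),('ring1',465,107,36),('ring3',563,142,36),('arrow',486,205,36),('pt_tip',503,222,32),('pt_foot',502,240,34),('knob',541,44,240),('post1',439,160,64),('post2',553,201,64),('post3',590,88,64),('post0',477,48,64),('tray1',649,170,18),('tray2',744,164,18),('tray3',757,324,18),('tray4',664,331,18)]:
    print(n,ray(ci,*f(x,y),z).round(1))
E
```

```text
(np.float64(306.0), np.float64(257.0)) rect 391.2 284.3 59.5 58.8 62.2 area 3215.738989450969 eqdiam 63.98754602979914
(np.float64(321.0), np.float64(238.0)) rect 462.0 224.9 55.0 54.8 88.8 area 2304.5185804076027 eqdiam 54.168295045643625
(np.float64(382.0), np.float64(198.0)) rect 615.8 -15.2 273.4 266.5 71.2 area 52462.387945585964 eqdiam 258.4515175880331
disc ((615.9080810546875, -13.478271484375), (268.6920166015625, 269.2325439453125), 70.67854309082031) ((616.3935546875, -12.939886093139648), 135.60279846191406)
(np.float64(318.0), np.float64(181.0)) rect 696.2 233.0 182.9 35.8 1.2 area 2071.7512947199866 eqdiam 51.35986443998621
disc ((692.0407104492188, 219.2464599609375), (59.34292984008789, 198.31884765625), 82.86650848388672) ((692.29638671875, 230.74978637695312), 91.06207275390625)
(np.float64(435.0), np.float64(150.0)) rect 801.7 -242.9 47.8 45.5 88.4 area 1683.6526005836204 eqdiam 46.300033160455314
axis [620.9  -9.3  36. ]
ring2 [548.8  18.4  36. ]
ring1 [647.8  59.3  36. ]
ring3 [592.8 -80.3  36. ]
arrow [504.4  34.6  36. ]
pt_tip [479.7  10.7  32. ]
pt_foot [453.9  13.5  34. ]
knob [692.4 -18.9 240. ]
post1 [568.1 101.8  64. ]
post2 [505.9 -56.5  64. ]
post3 [ 665.9 -117.1   64. ]
post0 [728.6  41.6  64. ]
tray1 [ 550.6 -206.6   18. ]
tray2 [ 555.9 -344.9   18. ]
tray3 [ 326.2 -346.5   18. ]
tray4 [ 319.4 -213.8   18. ]
```

Request:
carry_out:
  moves:
    - {"dp":[0,0,0],"yaw":-0.14,"grip":0}
    - {"dp":[0,0,0],"yaw":-0.14,"grip":0}
    - {"dp":[0,0,0],"yaw":-0.14,"grip":0}
    - {"dp":[-20,-40,0],"yaw":0,"grip":0}
    - {"dp":[-30,-60,0],"yaw":0,"grip":0}
    - {"dp":[-30,-60,0],"yaw":0,"grip":0}
    - {"dp":[-30,-60,0],"yaw":0,"grip":0}
    - {"dp":[-20,-40,0],"yaw":0,"grip":0}

```text
clock: 1.1
tcp_pos: [381.7, 319.5, 222.8]
eef_rot: [[-1.0, -0.025, -0.004], [-0.025, 1.0, -0.006], [0.004, -0.006, -1.0]]
wrist_force: [0.9, 1.1, 0.5]
finger_gap: 1.003
```

```bash
python3 - <<'E'
from h import *
s=read_state();print(s['clock'],s['tcp_pos'].round(1),s['eef_rot'].round(3),s['wrist_force'])
E
```

```text
1.1 [381.7 319.5 222.8] [[-1.    -0.025 -0.004]
 [-0.025  1.    -0.006]
 [ 0.004 -0.006 -1.   ]] [0.88840759 1.05535085 0.51578596]
```

Request:
carry_out:
  moves:
    - {"dp":[-10,-30,0],"yaw":-0.025,"grip":0}
    - {"dp":[-10,-30,0],"yaw":0,"grip":0}
    - {"dp":[0,0,0],"yaw":0,"grip":0}
    - {"dp":[0,0,0],"yaw":0,"grip":0}
    - {"dp":[0,0,0],"yaw":0,"grip":0}
    - {"dp":[0,0,0],"yaw":0,"grip":0}
    - {"dp":[0,0,0],"yaw":0,"grip":0}
    - {"dp":[0,0,0],"yaw":0,"grip":0}

```text
clock: 2.1
tcp_pos: [404.4, 256.6, 222.1]
eef_rot: [[-0.999, -0.047, -0.006], [-0.047, 0.999, -0.007], [0.006, -0.007, -1.0]]
wrist_force: [0.0, 0.4, -0.2]
finger_gap: 0.998
```

```bash
python3 - <<'E'
from meas import *
ci=camera_info('wrist'); im=snap('wrist','w1.png')
s=read_state();print(s['clock'],s['tcp_pos'].round(1),s['eef_rot'].round(3))
for c,P in white(im,ci,15,800):
    (cx,cy),(w,h),a=cv2.minAreaRect(P); print(c[:,0].mean(0).round(),'rect',round(cx,1),round(cy,1),round(w,1),round(h,1),round(a,1),'eqdiam',2*np.sqrt(cv2.contourArea(P)/np.pi))
E
```

```text
2.15 [404.4 256.5 222.1] [[-0.999 -0.047 -0.006]
 [-0.047  0.999 -0.007]
 [ 0.006 -0.007 -1.   ]]
[296. 217.] rect 467.8 229.4 59.0 57.0 2.7 eqdiam 58.156838563738425
[265.  86.] rect 301.9 191.4 36.9 81.9 0.2 eqdiam 58.627989901165336
[496.  74.] rect 278.9 449.6 81.6 79.4 0.1 eqdiam 62.527918412525906
[401.  69.] rect 279.3 349.0 55.9 83.3 89.7 eqdiam 60.14634235501362
[341.  67.] rect 279.0 277.3 83.3 81.9 0.3 eqdiam 90.70733069868942
[338.  14.] rect 221.7 273.7 74.6 24.9 89.9 eqdiam 42.69920029628679
```

View pics/w1.png

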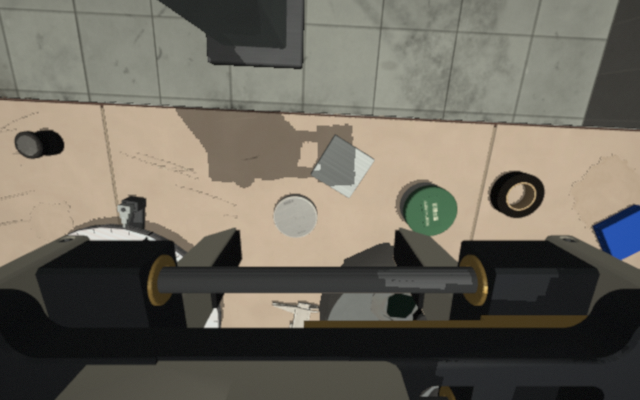

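Request:
carry_out:
  moves:
    - {"dp":[-20,-10,0],"yaw":0.047,"grip":0}
    - {"dp":[-22,-9,0],"yaw":0,"grip":0}
    - {"dp":[-20,-9,20],"yaw":0,"grip":0}
    - {"dp":[0,0,40],"yaw":0,"grip":0}
    - {"dp":[0,0,40],"yaw":0,"grip":0}
    - {"dp":[0,0,40],"yaw":0,"grip":0}
    - {"dp":[0,0,20],"yaw":0,"grip":0}
    - {"dp":[0,0,0],"yaw":0,"grip":0}

```text
clock: 3.15
tcp_pos: [479.5, 221.5, 58.0]
eef_rot: [[-1.0, 0.019, 0.002], [0.019, 1.0, -0.008], [-0.002, -0.008, -1.0]]
wrist_force: [-1.0, -0.3, 0.4]
finger_gap: 0.996
```

```bash
python3 - <<'E'
from meas import *
ci=camera_info('wrist'); im=snap('wrist','w2.png')
s=read_state();print(s['clock'],s['tcp_pos'].round(1),s['eef_rot'].round(3))
for c,P in white(im,ci,14,800):
    (cx,cy),(w,h),a=cv2.minAreaRect(P); print(c[:,0].mean(0).round(),'rect',round(cx,1),round(cy,1),round(w,1),round(h,1),round(a,1),'eqdiam',2*np.sqrt(cv2.contourArea(P)/np.pi))
E
```

```text
3.2 [480.  221.7  58.9] [[-1.     0.019  0.003]
 [ 0.019  1.    -0.008]
 [-0.004 -0.008 -1.   ]]
[338. 208.] rect 472.8 236.3 25.7 33.6 89.0 eqdiam 30.369456506333563
[416.  94.] rect 396.4 287.9 59.8 60.3 61.2 eqdiam 66.82502771293557
```

View pics/w2.png

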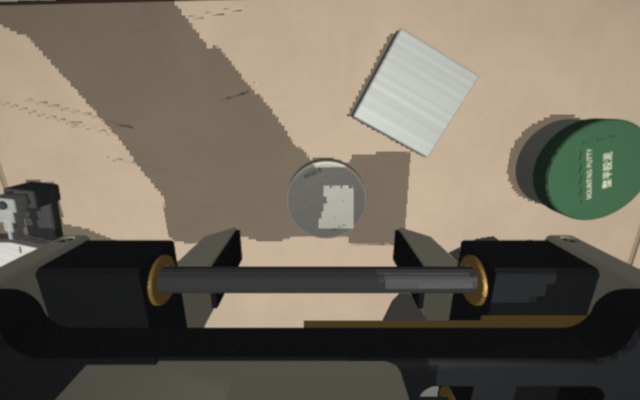

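```bash
python3 - <<'E'
from h import *
ci=camera_info('wrist')
for p in [(326.5,198),(288,198),(365.5,198),(326.5,159),(326.5,237)]: print(ray(ci,*p,14).round(1))
E
```

```text
[465.7 228.7  14. ]
[465.2 200.4  14. ]
[466.2 257.3  14. ]
[436.9 229.   14. ]
[497.  228.4  14. ]
```

Request:
carry_out:
  moves:
    - {"dp":[7,4,0],"yaw":-0.015,"grip":0}
    - {"dp":[6,3,10],"yaw":0,"grip":0}
    - {"dp":[0,0,15],"yaw":0,"grip":0}
    - {"dp":[0,0,15],"yaw":0,"grip":0}
    - {"dp":[0,0,8],"yaw":0,"grip":0}
    - {"dp":[0,0,0],"yaw":0,"grip":0}
    - {"dp":[0,0,0],"yaw":0,"grip":0}
    - {"dp":[0,0,0],"yaw":0,"grip":0}

```text
clock: 4.2
tcp_pos: [468.7, 229.8, 9.9]
eef_rot: [[-1.0, 0.004, 0.007], [0.004, 1.0, -0.006], [-0.007, -0.006, -1.0]]
wrist_force: [-0.1, -0.2, -0.8]
finger_gap: 0.999
```

Now lower to z≈4, grip, and lift a little.

Request:
carry_out:
  moves:
    - {"dp":[2,-1,3],"yaw":0,"grip":0}
    - {"dp":[0,0,2],"yaw":0,"grip":0}
    - {"dp":[0,0,0],"yaw":0,"grip":120}
    - {"dp":[0,0,0],"yaw":0,"grip":255}
    - {"dp":[0,0,0],"yaw":0,"grip":255}
    - {"dp":[0,0,0],"yaw":0,"grip":255}
    - {"dp":[0,0,0],"yaw":0,"grip":255}
    - {"dp":[0,0,0],"yaw":0,"grip":255}

```text
clock: 5.2
tcp_pos: [467.0, 228.9, 5.2]
eef_rot: [[-1.0, 0.004, 0.008], [0.004, 1.0, -0.005], [-0.008, -0.005, -1.0]]
wrist_force: [-0.9, -0.7, -1.0]
finger_gap: 0.643
```

Request:
carry_out:
  moves:
    - {"dp":[0,0,-20],"yaw":0,"grip":255}
    - {"dp":[0,0,-45],"yaw":0,"grip":255}
    - {"dp":[0,-20,-45],"yaw":0,"grip":255}
    - {"dp":[-15,-45,-10],"yaw":0,"grip":255}
    - {"dp":[-20,-50,0],"yaw":0,"grip":255}
    - {"dp":[-10,-50,0],"yaw":0,"grip":255}
    - {"dp":[-5,-25,0],"yaw":0,"grip":255}
    - {"dp":[0,0,0],"yaw":0,"grip":255}

```text
clock: 6.2
tcp_pos: [514.9, 33.9, 128.8]
eef_rot: [[-1.0, 0.001, 0.005], [0.001, 1.0, -0.007], [-0.005, -0.007, -1.0]]
wrist_force: [0.2, 1.5, -3.6]
finger_gap: 0.643
```

```bash
python3 - <<'E'
from h import *
ci=camera_info('wrist'); im=snap('wrist','w3.png'); np.savez('w3.npz',**ci)
s=read_state();print(s['clock'],s['tcp_pos'].round(1),s['eef_rot'].round(3),s['finger_gap'],s['wrist_force'])
E
```

```text
6.25 [514.6  35.3 128.7] [[-1.    -0.     0.005]
 [-0.     1.    -0.006]
 [-0.005 -0.006 -1.   ]] 0.6460685744253619 [-0.23752442  0.51655491 -3.52658407]
```

View pics/w3.png

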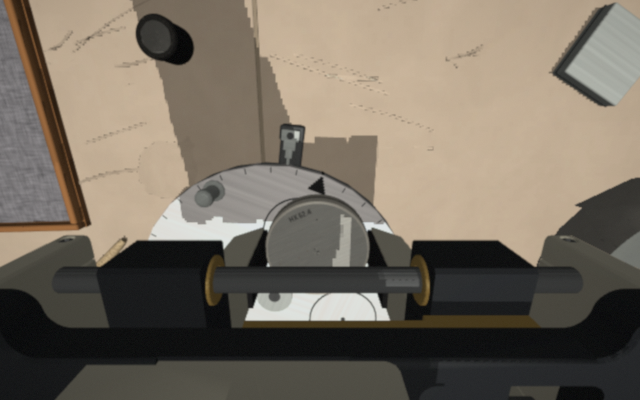

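```bash
python3 - <<'E'
from h import *
ci=dict(np.load('w3.npz'))
P={}
for n,p,z in [('axis',(275,297),36),('ring1',(343,319),36),('arrow tip',(321,177),36),('ptr',(289,166),32),('ptrfoot',(291,126),34),('post',(207,189),64),('traycorner',(88,226),18),('traytop',(34,0),18),('loupe',(157,37),35),('block',(317,247),120)]:
    P[n]=ray(ci,*p,z);print(n,P[n].round(1))
a=P['axis']
for n in P: d=P[n]-a; print(n,np.hypot(*d[:2]).round(1),np.degrees(np.arctan2(d[1],d[0])).round(1))
E
```

```text
axis [621.   -9.6  36. ]
ring1 [647.5  60.1  36. ]
arrow tip [496.   36.8  36. ]
ptr [486.8   8.2  32. ]
ptrfoot [451.9  11.2  34. ]
post [499.3 -54.7  64. ]
traycorner [ 551.  -198.4   18. ]
traytop [ 353.2 -196.    18. ]
loupe [384.  -91.8  35. ]
block [522.   33.9 120. ]
axis 0.0 0.0
ring1 74.6 69.2
arrow tip 133.4 159.6
ptr 135.4 172.4
ptrfoot 170.4 173.0
post 129.8 -159.7
traycorner 201.3 -110.3
traytop 326.3 -145.2
loupe 250.9 -160.9
block 108.2 156.3
```

Request:
carry_out:
  moves:
    - {"dp":[-18,-10,0],"yaw":0,"grip":255}
    - {"dp":[-16,-8,5],"yaw":0,"grip":255}
    - {"dp":[0,0,20],"yaw":0,"grip":255}
    - {"dp":[0,0,20],"yaw":0,"grip":255}
    - {"dp":[0,0,15],"yaw":0,"grip":255}
    - {"dp":[0,0,6],"yaw":0,"grip":255}
    - {"dp":[0,0,0],"yaw":0,"grip":255}
    - {"dp":[0,0,0],"yaw":0,"grip":255}

```text
clock: 7.25
tcp_pos: [549.9, 23.9, 59.2]
eef_rot: [[-1.0, -0.009, 0.003], [-0.009, 1.0, -0.003], [-0.003, -0.003, -1.0]]
wrist_force: [0.1, 0.6, -2.9]
finger_gap: 0.647
```

Request:
carry_out:
  moves:
    - {"dp":[-2,-5,0],"yaw":0.005,"grip":255}
    - {"dp":[0,-2,8],"yaw":0,"grip":255}
    - {"dp":[0,0,5],"yaw":0,"grip":255}
    - {"dp":[0,0,2],"yaw":0,"grip":255}
    - {"dp":[0,0,1],"yaw":0,"grip":255}
    - {"dp":[0,0,0],"yaw":0,"grip":255}
    - {"dp":[0,0,0],"yaw":0,"grip":255}
    - {"dp":[0,0,0],"yaw":0,"grip":255}

```text
clock: 8.25
tcp_pos: [553.1, 16.3, 43.3]
eef_rot: [[-1.0, -0.004, 0.005], [-0.004, 1.0, -0.003], [-0.005, -0.003, -1.0]]
wrist_force: [0.5, -0.2, -2.6]
finger_gap: 0.638
```

Request:
carry_out:
  moves:
    - {"dp":[1,0,1],"yaw":0,"grip":255}
    - {"dp":[0,0,1],"yaw":0,"grip":255}
    - {"dp":[0,0,0.5],"yaw":0,"grip":255}
    - {"dp":[0,0,0],"yaw":0,"grip":255}
    - {"dp":[0,0,0],"yaw":0,"grip":60}
    - {"dp":[0,0,0],"yaw":0,"grip":0}
    - {"dp":[0,0,0],"yaw":0,"grip":0}
    - {"dp":[0,0,0],"yaw":0,"grip":0}

```text
clock: 9.25
tcp_pos: [553.1, 16.5, 41.7]
eef_rot: [[-1.0, -0.004, 0.007], [-0.004, 1.0, -0.003], [-0.007, -0.003, -1.0]]
wrist_force: [-0.3, 0.1, 1.0]
finger_gap: 0.991
```

Request:
carry_out:
  moves:
    - {"dp":[0,0,-10],"yaw":0,"grip":0}
    - {"dp":[0,0,-30],"yaw":0,"grip":0}
    - {"dp":[0,0,-45],"yaw":0,"grip":0}
    - {"dp":[10,10,-45],"yaw":0,"grip":0}
    - {"dp":[30,40,0],"yaw":0,"grip":0}
    - {"dp":[40,50,0],"yaw":0,"grip":0}
    - {"dp":[20,25,0],"yaw":0,"grip":0}
    - {"dp":[0,0,0],"yaw":0,"grip":0}

```text
clock: 10.25
tcp_pos: [450.6, 144.6, 180.2]
eef_rot: [[-1.0, -0.002, 0.013], [-0.002, 1.0, -0.0], [-0.013, -0.0, -1.0]]
wrist_force: [0.2, 0.4, -0.4]
finger_gap: 1.0
```

```bash
python3 - <<'E'
from h import *
ci=camera_info('wrist'); im=snap('wrist','w4.png'); np.savez('w4.npz',**ci)
s=read_state();print(s['clock'],s['tcp_pos'].round(1),s['eef_rot'].round(3),s['finger_gap'],s['wrist_force'])
E
```

```text
10.3 [451.6 143.6 180.3] [[-1.     0.     0.014]
 [ 0.     1.    -0.   ]
 [-0.014 -0.    -1.   ]] 0.9998136968118718 [-0.6875442  -0.0677708   1.08775786]
```

View pics/w4.png

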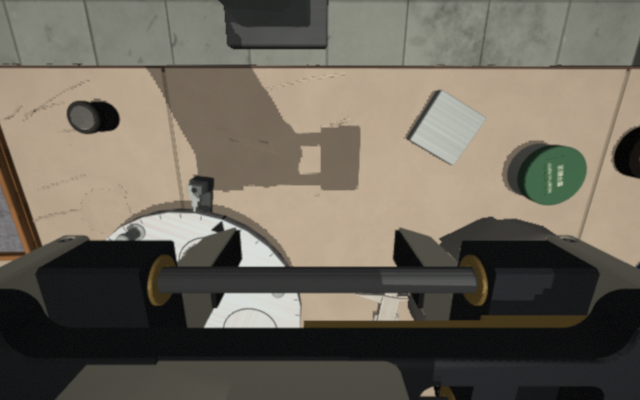

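```bash
python3 - <<'E'
from meas import *
ci=dict(np.load('w4.npz'));im=cv2.imread('pics/w4.png')[:,:,::-1].copy()
for c,P in white(im,ci,16,800):
    (cx,cy),(w,h),a=cv2.minAreaRect(P); print(c[:,0].mean(0).round(),'rect',round(cx,1),round(cy,1),round(w,1),round(h,1),round(a,1))
E
```

```text
[257. 313.] rect 633.9 58.6 54.3 130.0 0.1
[208. 238.] rect 529.7 13.3 186.2 66.1 83.9
[449. 129.] rect 396.7 287.7 59.3 59.5 61.2
[378.  45.] rect 312.1 205.3 38.6 50.7 0.1
```

Request:
carry_out:
  moves:
    - {"dp":[10,30,0],"yaw":0,"grip":0}
    - {"dp":[20,45,0],"yaw":0,"grip":0}
    - {"dp":[15,40,0],"yaw":0,"grip":0}
    - {"dp":[5,20,0],"yaw":0,"grip":0}
    - {"dp":[0,0,30],"yaw":0.13,"grip":0}
    - {"dp":[0,0,30],"yaw":0.13,"grip":0}
    - {"dp":[0,0,30],"yaw":0.13,"grip":0}
    - {"dp":[0,0,20],"yaw":0.1,"grip":0}

```text
clock: 11.3
tcp_pos: [415.8, 275.4, 70.7]
eef_rot: [[-0.866, 0.499, 0.025], [0.499, 0.866, 0.001], [-0.021, 0.013, -1.0]]
wrist_force: [0.2, -0.1, 0.4]
finger_gap: 1.001
```

Request:
carry_out:
  moves:
    - {"dp":[11,1,0],"yaw":-0.02,"grip":0}
    - {"dp":[10,0,5],"yaw":0,"grip":0}
    - {"dp":[0,0,15],"yaw":0,"grip":0}
    - {"dp":[0,0,18],"yaw":0,"grip":0}
    - {"dp":[0,0,14],"yaw":0,"grip":0}
    - {"dp":[0,0,4],"yaw":0,"grip":0}
    - {"dp":[0,0,0],"yaw":0,"grip":0}
    - {"dp":[0,0,0],"yaw":0,"grip":0}

```text
clock: 12.3
tcp_pos: [401.4, 286.7, 12.9]
eef_rot: [[-0.879, 0.477, 0.028], [0.477, 0.879, 0.002], [-0.024, 0.015, -1.0]]
wrist_force: [-0.1, -0.0, 0.3]
finger_gap: 1.003
```

Request:
carry_out:
  moves:
    - {"dp":[4,-1,4],"yaw":0,"grip":0}
    - {"dp":[0,0,3],"yaw":0,"grip":0}
    - {"dp":[0,0,0],"yaw":0,"grip":100}
    - {"dp":[0,0,0],"yaw":0,"grip":255}
    - {"dp":[0,0,0],"yaw":0,"grip":255}
    - {"dp":[0,0,0],"yaw":0,"grip":255}
    - {"dp":[0,0,0],"yaw":0,"grip":255}
    - {"dp":[0,0,0],"yaw":0,"grip":255}

```text
clock: 13.3
tcp_pos: [397.2, 287.5, 6.0]
eef_rot: [[-0.879, 0.477, 0.028], [0.477, 0.879, 0.002], [-0.024, 0.015, -1.0]]
wrist_force: [-0.4, -0.8, 0.8]
finger_gap: 0.649
```

Request:
carry_out:
  moves:
    - {"dp":[0,0,-20],"yaw":0,"grip":255}
    - {"dp":[0,0,-45],"yaw":0,"grip":255}
    - {"dp":[0,0,-45],"yaw":-0.12,"grip":255}
    - {"dp":[0,0,-10],"yaw":-0.13,"grip":255}
    - {"dp":[0,0,0],"yaw":-0.13,"grip":255}
    - {"dp":[0,0,0],"yaw":-0.11,"grip":255}
    - {"dp":[-10,-25,0],"yaw":0,"grip":255}
    - {"dp":[-20,-45,0],"yaw":0,"grip":255}

```text
clock: 14.3
tcp_pos: [422.1, 220.0, 128.4]
eef_rot: [[-1.0, -0.018, 0.026], [-0.018, 1.0, 0.002], [-0.026, 0.002, -1.0]]
wrist_force: [0.5, 0.6, -5.3]
finger_gap: 0.651
```

Request:
carry_out:
  moves:
    - {"dp":[-25,-50,0],"yaw":0,"grip":255}
    - {"dp":[-25,-50,0],"yaw":0,"grip":255}
    - {"dp":[-25,-50,0],"yaw":0,"grip":255}
    - {"dp":[-25,-50,0],"yaw":0,"grip":255}
    - {"dp":[-15,-30,0],"yaw":0,"grip":255}
    - {"dp":[0,0,0],"yaw":0,"grip":255}
    - {"dp":[0,0,0],"yaw":0,"grip":255}
    - {"dp":[0,0,0],"yaw":0,"grip":255}

```text
clock: 15.3
tcp_pos: [543.0, -17.4, 127.9]
eef_rot: [[-1.0, -0.016, 0.023], [-0.016, 1.0, 0.002], [-0.023, 0.001, -1.0]]
wrist_force: [-0.0, 0.8, -4.6]
finger_gap: 0.645
```

```bash
python3 - <<'E'
from h import *
ci=camera_info('wrist'); im=snap('wrist','w5.png'); np.savez('w5.npz',**ci)
s=read_state();print(s['clock'],s['tcp_pos'].round(1),s['eef_rot'].round(3),s['finger_gap'],s['wrist_force'])
for n,X in [('ring2',(550.8,16.9,50)),('ring3',(594.5,-79.8,36)),('held',s['tcp_pos']+[0,0,10])]: print(n,proj(ci,X))
E
```

```text
15.35 [542.9 -17.2 127.9] [[-1.    -0.017  0.022]
 [-0.017  1.     0.002]
 [-0.022  0.002 -1.   ]] 0.6481696385217877 [ 0.02342567  0.75891811 -5.95274173]
ring2 [356.40821922 210.08831607]
ring3 [250.88726806 246.14631397]
held [317.41021141 251.153328  ]
```

View pics/w5.png

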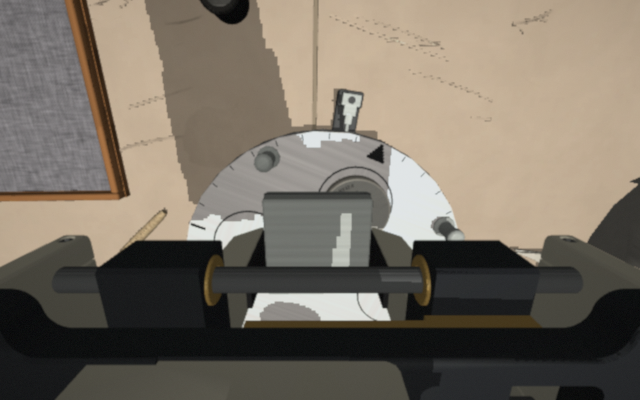

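Request:
carry_out:
  moves:
    - {"dp":[-15,-20,0],"yaw":0.016,"grip":255}
    - {"dp":[-22,-26,0],"yaw":0,"grip":255}
    - {"dp":[-12,-14,5],"yaw":0,"grip":255}
    - {"dp":[0,0,20],"yaw":0,"grip":255}
    - {"dp":[0,0,20],"yaw":0,"grip":255}
    - {"dp":[0,0,15],"yaw":0,"grip":255}
    - {"dp":[0,0,4],"yaw":0,"grip":255}
    - {"dp":[0,0,0],"yaw":0,"grip":255}

```text
clock: 16.35
tcp_pos: [593.8, -69.4, 61.8]
eef_rot: [[-1.0, -0.012, 0.02], [-0.011, 1.0, 0.006], [-0.02, 0.006, -1.0]]
wrist_force: [0.9, -0.8, -3.8]
finger_gap: 0.645
```

Request:
carry_out:
  moves:
    - {"dp":[0,-6,0],"yaw":0,"grip":255}
    - {"dp":[-1,-4,8],"yaw":0,"grip":255}
    - {"dp":[0,0,6],"yaw":0,"grip":255}
    - {"dp":[0,0,3],"yaw":0,"grip":255}
    - {"dp":[0,0,0],"yaw":0,"grip":255}
    - {"dp":[0,0,0],"yaw":0,"grip":255}
    - {"dp":[0,0,0],"yaw":0,"grip":255}
    - {"dp":[0,0,0],"yaw":0,"grip":255}

```text
clock: 17.35
tcp_pos: [596.6, -80.0, 45.3]
eef_rot: [[-1.0, -0.012, 0.023], [-0.011, 1.0, 0.006], [-0.023, 0.006, -1.0]]
wrist_force: [0.4, 0.0, -4.7]
finger_gap: 0.651
```

Request:
carry_out:
  moves:
    - {"dp":[2,0,1],"yaw":0,"grip":255}
    - {"dp":[0,0,1],"yaw":0,"grip":255}
    - {"dp":[0,0,1],"yaw":0,"grip":255}
    - {"dp":[0,0,0.5],"yaw":0,"grip":255}
    - {"dp":[0,0,0],"yaw":0,"grip":60}
    - {"dp":[0,0,0],"yaw":0,"grip":0}
    - {"dp":[0,0,0],"yaw":0,"grip":0}
    - {"dp":[0,0,0],"yaw":0,"grip":0}

```text
clock: 18.35
tcp_pos: [596.3, -80.1, 43.2]
eef_rot: [[-1.0, -0.012, 0.027], [-0.011, 1.0, 0.006], [-0.027, 0.006, -1.0]]
wrist_force: [-0.2, 0.4, -0.6]
finger_gap: 0.993
```

Request:
carry_out:
  moves:
    - {"dp":[0,0,-12],"yaw":0,"grip":0}
    - {"dp":[0,0,-35],"yaw":0,"grip":0}
    - {"dp":[0,0,-30],"yaw":0,"grip":100}
    - {"dp":[30,-10,0],"yaw":0,"grip":255}
    - {"dp":[35,-12,0],"yaw":0,"grip":255}
    - {"dp":[20,-6,0],"yaw":0,"grip":255}
    - {"dp":[0,0,0],"yaw":0,"grip":255}
    - {"dp":[0,0,0],"yaw":0,"grip":255}

```text
clock: 19.35
tcp_pos: [509.9, -110.2, 126.0]
eef_rot: [[-0.999, -0.012, 0.034], [-0.012, 1.0, 0.005], [-0.034, 0.005, -0.999]]
wrist_force: [0.3, -0.4, -0.6]
finger_gap: 0.398
```

```bash
cat > tt.py <<'E'
from meas import *
A=np.array([621,-9.6])
def chk(name):
    ci=camera_info('top'); im=snap('top',name)
    hsv=cv2.cvtColor(im,cv2.COLOR_RGB2HSV)
    # crop of table, enlarged
    cv2.imwrite('pics/z_'+name,cv2.resize(im[150:270,310:480,::-1],None,fx=4,fy=4,interpolation=cv2.INTER_CUBIC))
    return ci,im
E
python3 - <<'E'
from tt import *
chk('t1.png'); s=read_state();print(s['clock'],s['tcp_pos'])
E
```

```text
19.4 [ 509.88778715 -110.20216353  125.93885876]
```

View pics/z_t1.png

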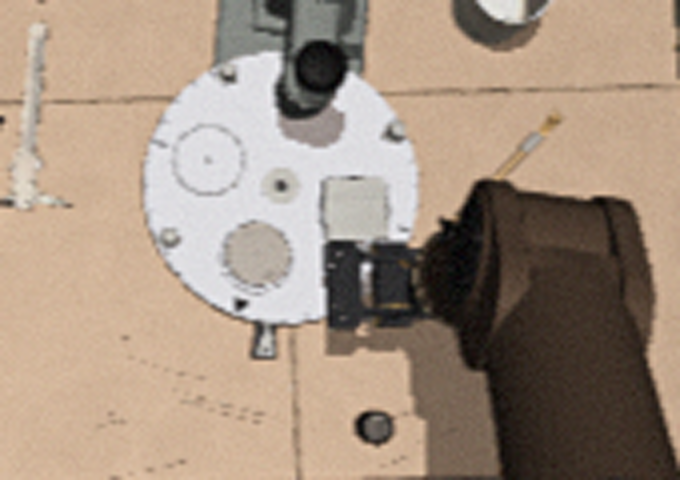

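Request:
carry_out:
  moves:
    - {"dp":[3,0,25],"yaw":0,"grip":255}
    - {"dp":[3,0,30],"yaw":0,"grip":255}
    - {"dp":[1,0,18],"yaw":0,"grip":255}
    - {"dp":[0,0,5],"yaw":0,"grip":255}
    - {"dp":[0,0,0],"yaw":0,"grip":255}
    - {"dp":[0,0,0],"yaw":0,"grip":255}
    - {"dp":[0,0,0],"yaw":0,"grip":255}
    - {"dp":[0,0,0],"yaw":0,"grip":255}

```text
clock: 20.4
tcp_pos: [512.7, -108.0, 48.3]
eef_rot: [[-0.999, -0.016, 0.041], [-0.016, 1.0, 0.005], [-0.041, 0.005, -0.999]]
wrist_force: [0.2, 0.4, 0.9]
finger_gap: 0.005
```

Request:
carry_out:
  moves:
    - {"dp":[9,21,0],"yaw":0,"grip":255}
    - {"dp":[6,20,0],"yaw":0,"grip":255}
    - {"dp":[4,20,0],"yaw":0,"grip":255}
    - {"dp":[0,20,0],"yaw":0,"grip":255}
    - {"dp":[-3,20,0],"yaw":0,"grip":255}
    - {"dp":[-6,15,0],"yaw":0,"grip":255}
    - {"dp":[-2,5,0],"yaw":0,"grip":255}
    - {"dp":[0,0,0],"yaw":0,"grip":255}

```text
clock: 21.4
tcp_pos: [502.4, 12.7, 50.0]
eef_rot: [[-0.999, -0.011, 0.042], [-0.011, 1.0, 0.003], [-0.042, 0.002, -0.999]]
wrist_force: [0.2, 0.6, 0.3]
finger_gap: 0.004
```

Request:
carry_out:
  moves:
    - {"dp":[-6,12,0],"yaw":0,"grip":255}
    - {"dp":[-8,11,0],"yaw":0,"grip":255}
    - {"dp":[-9,10,0],"yaw":0,"grip":255}
    - {"dp":[-6,6,0],"yaw":0,"grip":255}
    - {"dp":[-3,3,0],"yaw":0,"grip":255}
    - {"dp":[0,0,0],"yaw":0,"grip":255}
    - {"dp":[0,-4,0],"yaw":0,"grip":255}
    - {"dp":[0,0,-10],"yaw":0,"grip":255}

```text
clock: 22.4
tcp_pos: [535.0, 51.4, 61.0]
eef_rot: [[-0.999, -0.009, 0.04], [-0.009, 1.0, 0.001], [-0.04, 0.001, -0.999]]
wrist_force: [-0.3, -0.2, 0.3]
finger_gap: 0.004
```

```bash
cat >> tt.py <<'E'
def edge(im,ci):
    # angle profile of dark marks at table edge (z36, r 120-134) : sample
    from collections import Counter
    g=cv2.cvtColor(im,cv2.COLOR_RGB2GRAY).astype(np.float32)
    th=np.arange(0,360,1.); out=[]
    for t in th:
        r=np.array([proj(ci,(A[0]+k*np.cos(np.radians(t)),A[1]+k*np.sin(np.radians(t)),36)) for k in (124,127,130)],np.float32)
        out.append(cv2.remap(g,r[:,:1].copy(),r[:,1:].copy(),cv2.INTER_LINEAR).min())
    return th,np.array(out)
def posts(im,ci):
    g=cv2.cvtColor(im,cv2.COLOR_RGB2GRAY)
    return g
E
python3 - <<'E'
from tt import *
chk('t2.png'); s=read_state();print(s['clock'],s['tcp_pos'],s['wrist_force'])
E
```

```text
22.45 [535.96091392  51.67955231  62.69790296] [0.53993243 0.80839099 1.18103422]
```

View pics/z_t2.png

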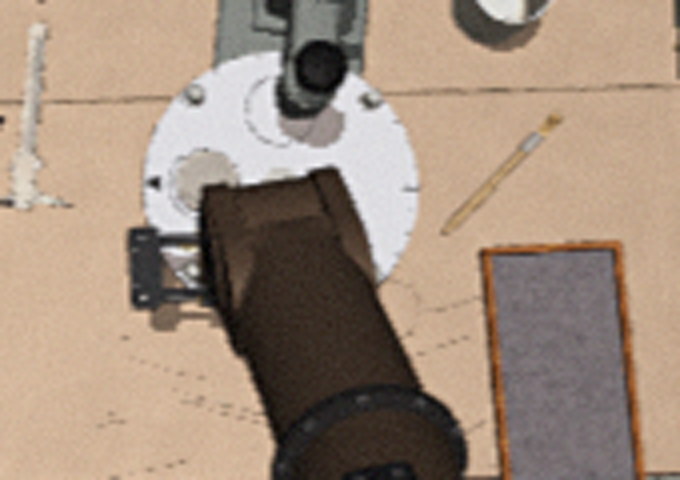

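```bash
cat >> tt.py <<'E'
def ang(ci,x,y,z=36):
    p=ray(ci,310+(x+.5)/4-.5,150+(y+.5)/4-.5,z)[:2]-A; return np.degrees(np.arctan2(p[1],p[0])).round(1),np.hypot(*p).round(1)
E
python3 - <<'E'
from tt import *
ci=camera_info('top')
for n,x,y,z in [('arrow',150,183,36),('mark',412,187,36),('post',195,95,64),('post',372,99,64),('axis',281,186,36)]: print(n,ang(ci,x,y,z))
E
```

```text
arrow (np.float64(88.1), np.float64(127.7))
mark (np.float64(-92.9), np.float64(128.2))
post (np.float64(44.3), np.float64(118.8))
post (np.float64(-48.9), np.float64(116.4))
axis (np.float64(-170.5), np.float64(2.1))
```

Request:
carry_out:
  moves:
    - {"dp":[0,-5,-35],"yaw":0,"grip":255}
    - {"dp":[0,-30,-5],"yaw":0,"grip":255}
    - {"dp":[3,-50,0],"yaw":0,"grip":255}
    - {"dp":[3,-50,0],"yaw":0,"grip":255}
    - {"dp":[2,-35,0],"yaw":0,"grip":255}
    - {"dp":[0,-10,15],"yaw":0,"grip":255}
    - {"dp":[0,0,20],"yaw":0,"grip":255}
    - {"dp":[0,0,5],"yaw":0,"grip":255}

```text
clock: 23.45
tcp_pos: [531.7, -131.9, 66.0]
eef_rot: [[-0.999, -0.01, 0.05], [-0.01, 1.0, 0.003], [-0.05, 0.003, -0.999]]
wrist_force: [0.5, 0.8, -0.5]
finger_gap: 0.001
```

Request:
carry_out:
  moves:
    - {"dp":[3,0,10],"yaw":0,"grip":255}
    - {"dp":[3,3,7],"yaw":0,"grip":255}
    - {"dp":[6,10,0],"yaw":0,"grip":255}
    - {"dp":[9,15,0],"yaw":0,"grip":255}
    - {"dp":[9,18,0],"yaw":0,"grip":255}
    - {"dp":[7,20,0],"yaw":0,"grip":255}
    - {"dp":[4,18,0],"yaw":0,"grip":255}
    - {"dp":[0,10,0],"yaw":0,"grip":255}

```text
clock: 24.45
tcp_pos: [485.0, -33.2, 47.1]
eef_rot: [[-0.999, -0.011, 0.048], [-0.011, 1.0, 0.002], [-0.048, 0.002, -0.999]]
wrist_force: [-0.5, -1.2, -1.2]
finger_gap: 0.007
```

Request:
carry_out:
  moves:
    - {"dp":[-9,2,0],"yaw":0,"grip":255}
    - {"dp":[-2,10,0],"yaw":0,"grip":255}
    - {"dp":[-3,15,0],"yaw":0,"grip":255}
    - {"dp":[-6,15,0],"yaw":0,"grip":255}
    - {"dp":[-7,14,0],"yaw":0,"grip":255}
    - {"dp":[-6,8,0],"yaw":0,"grip":255}
    - {"dp":[-2,3,0],"yaw":0,"grip":255}
    - {"dp":[0,0,0],"yaw":0,"grip":255}

```text
clock: 25.45
tcp_pos: [522.6, 39.9, 49.2]
eef_rot: [[-0.999, -0.012, 0.049], [-0.012, 1.0, 0.003], [-0.049, 0.002, -0.999]]
wrist_force: [0.5, -0.2, -0.3]
finger_gap: 0.003
```

Request:
carry_out:
  moves:
    - {"dp":[-6,7,0],"yaw":0,"grip":255}
    - {"dp":[-6,6,0],"yaw":0,"grip":255}
    - {"dp":[-4,4,0],"yaw":0,"grip":255}
    - {"dp":[-1,2,0],"yaw":0,"grip":255}
    - {"dp":[0,0,0],"yaw":0,"grip":255}
    - {"dp":[0,0,0],"yaw":0,"grip":255}
    - {"dp":[0,0,0],"yaw":0,"grip":255}
    - {"dp":[0,0,0],"yaw":0,"grip":255}

```text
clock: 26.45
tcp_pos: [540.6, 58.7, 50.2]
eef_rot: [[-0.999, -0.01, 0.049], [-0.01, 1.0, 0.002], [-0.049, 0.001, -0.999]]
wrist_force: [0.6, -0.4, 0.2]
finger_gap: 0.004
```

```bash
python3 - <<'E'
from tt import *
ci,im=chk('t3.png')
th,o=edge(im,ci)
print([(int(t),int(v)) for t,v in zip(th,o) if v<150 and (t>200 or t<100)])
s=read_state();print(s['clock'],s['tcp_pos'].round(1))
E
```

```text
[(42, 135), (43, 134), (44, 148), (86, 134), (201, 41), (202, 41), (203, 40), (204, 38), (205, 41), (206, 43), (207, 41), (208, 39), (209, 37), (210, 33), (211, 30), (212, 30), (213, 34), (214, 38), (215, 54), (216, 67), (217, 72), (218, 85), (219, 116), (220, 142), (264, 131), (305, 146), (306, 114), (307, 94), (308, 106), (309, 140), (327, 113), (328, 55), (329, 23), (330, 5), (331, 14), (332, 18), (333, 20), (334, 22), (335, 22), (336, 25), (337, 26), (338, 25), (339, 29), (340, 31), (341, 32), (342, 30), (343, 29), (344, 26), (345, 24), (346, 24), (347, 21), (348, 18), (349, 18), (350, 22), (351, 44), (352, 62), (353, 65), (354, 68), (355, 69), (356, 93), (357, 126)]
26.5 [540.6  58.7  50.3]
```

Request:
carry_out:
  moves:
    - {"dp":[-2,2,0],"yaw":0,"grip":255}
    - {"dp":[-2,2,0],"yaw":0,"grip":255}
    - {"dp":[0,0.5,0],"yaw":0,"grip":255}
    - {"dp":[0,0,0],"yaw":0,"grip":255}
    - {"dp":[0,-5,0],"yaw":0,"grip":255}
    - {"dp":[0,-3,-15],"yaw":0,"grip":255}
    - {"dp":[0,0,-45],"yaw":0,"grip":255}
    - {"dp":[0,0,-55],"yaw":0,"grip":255}

```text
clock: 27.5
tcp_pos: [536.3, 54.1, 166.4]
eef_rot: [[-0.999, -0.01, 0.041], [-0.01, 1.0, 0.0], [-0.041, -0.0, -0.999]]
wrist_force: [1.7, 0.8, -0.0]
finger_gap: 0.003
```

Request:
carry_out:
  moves:
    - {"dp":[0,0,-55],"yaw":0,"grip":255}
    - {"dp":[0,0,-40],"yaw":0,"grip":255}
    - {"dp":[0,0,-5],"yaw":0,"grip":255}
    - {"dp":[0,0,0],"yaw":0,"grip":255}
    - {"dp":[0,0,0],"yaw":0,"grip":255}
    - {"dp":[0,0,0],"yaw":0,"grip":255}
    - {"dp":[0,0,0],"yaw":0,"grip":255}
    - {"dp":[0,0,0],"yaw":0,"grip":255}

```text
clock: 28.5
tcp_pos: [530.7, 53.3, 274.1]
eef_rot: [[-0.999, -0.009, 0.045], [-0.009, 1.0, 0.002], [-0.045, 0.002, -0.999]]
wrist_force: [0.1, 0.6, -0.5]
finger_gap: 0.006
```

```bash
python3 - <<'E'
from tt import *
ci,im=chk('t4.png')
th,o=edge(im,ci)
print([(int(t),int(v)) for t,v in zip(th,o) if v<175 and (230<t<320 or 30<t<170)])
s=read_state();print(s['clock'],s['tcp_pos'].round(1))
E
```

```text
[(32, 172), (33, 172), (34, 172), (37, 157), (38, 144), (39, 126), (40, 147), (84, 171), (95, 151), (96, 76), (97, 51), (98, 47), (99, 52), (100, 58), (101, 70), (102, 85), (103, 63), (104, 56), (105, 54), (106, 52), (107, 52), (108, 53), (109, 53), (110, 52), (111, 52), (112, 52), (113, 51), (114, 51), (115, 52), (116, 52), (117, 51), (118, 51), (119, 50), (120, 52), (121, 52), (122, 52), (123, 52), (124, 56), (125, 61), (126, 57), (127, 50), (128, 53), (129, 53), (130, 58), (131, 61), (132, 56), (133, 50), (134, 47), (135, 42), (136, 35), (137, 36), (138, 40), (139, 35), (140, 39), (141, 48), (142, 57), (143, 71), (144, 92), (145, 126), (146, 165), (161, 165), (162, 152), (163, 147), (164, 139), (165, 118), (166, 88), (167, 50), (168, 34), (169, 20), (231, 59), (232, 60), (233, 58), (234, 59), (235, 60), (236, 63), (237, 59), (238, 62), (239, 65), (240, 64), (241, 62), (242, 64), (243, 63), (244, 62), (245, 63), (246, 64), (247, 59), (248, 50), (249, 36), (250, 25), (251, 21), (252, 23), (253, 24), (254, 32), (255, 42), (256, 48), (257, 53), (258, 57), (259, 60), (260, 64), (261, 65), (262, 64), (263, 67), (264, 68), (265, 68), (266, 66), (267, 67), (268, 66), (269, 66), (270, 65), (271, 65), (272, 65), (273, 64), (274, 65), (275, 63), (276, 61), (277, 61), (278, 63), (279, 63), (280, 64), (281, 63), (282, 62), (283, 62), (284, 58), (285, 59), (286, 59), (287, 60), (288, 59), (289, 53), (290, 52), (291, 54), (292, 51), (293, 50), (294, 46), (295, 44), (296, 39), (297, 30), (298, 32), (299, 40), (300, 48), (301, 65), (302, 98), (303, 115), (304, 109), (305, 108), (306, 132), (307, 160), (308, 165), (309, 157), (310, 161), (311, 168)]
28.55 [530.7  53.3 274.2]
```

View pics/z_t4.png

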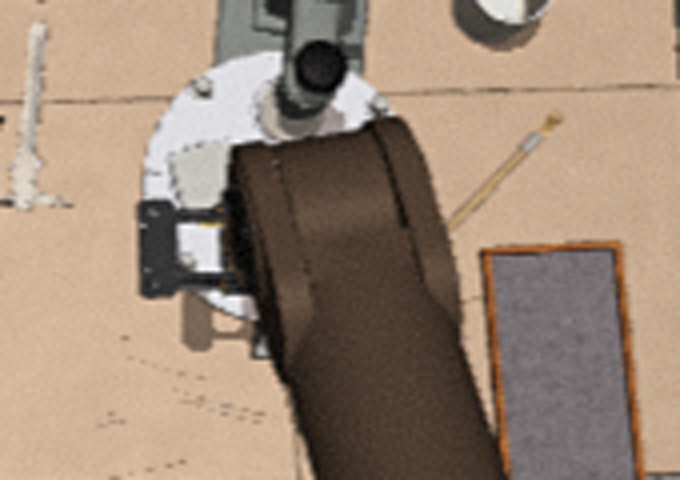

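```bash
python3 - <<'E'
from tt import *
ci=camera_info('scene');im=snap('scene','s1.png')
th,o=edge(im,ci); 
print([(int(t),int(v)) for t,v in zip(th,o) if 150<t<300 and v<185])
print('0:',end='');im0=cv2.imread('pics/s0.png')[:,:,::-1].copy();th,o=edge(im0,ci);print([(int(t),int(v)) for t,v in zip(th,o) if 150<t<300 and v<185])
u,v=proj(ci,(487,8,34)).astype(int);print(u,v)
a=im[v-40:v+50,u-50:u+130,::-1];cv2.imwrite('pics/c3.png',cv2.resize(a,None,fx=4,fy=4,interpolation=cv2.INTER_CUBIC))
E
```

```text
[(162, 173), (163, 165), (164, 159), (165, 162), (166, 164), (167, 164), (168, 163), (169, 162), (170, 159), (171, 151), (172, 140), (173, 132), (174, 142), (175, 154), (176, 160), (177, 162), (178, 162), (179, 163), (180, 163), (181, 161), (182, 159), (183, 158), (184, 160), (185, 162), (186, 163), (187, 163), (188, 163), (189, 163), (190, 163), (191, 163), (192, 163), (193, 164), (194, 164), (195, 164), (196, 165), (197, 166), (198, 166), (199, 166), (200, 166), (201, 163), (202, 162), (203, 163), (204, 165), (205, 165), (206, 165), (207, 164), (208, 165), (209, 164), (210, 162), (211, 157), (212, 146), (213, 127), (214, 110), (215, 100), (216, 100), (217, 101), (218, 105), (219, 119), (220, 131), (221, 142), (222, 156), (223, 173)]
0:[(156, 183), (157, 149), (158, 117), (159, 92), (160, 97), (161, 121), (162, 153), (163, 182), (200, 147), (201, 115), (202, 96), (203, 90), (204, 93), (205, 110), (206, 129), (207, 156), (288, 184), (289, 159), (290, 139), (291, 125), (292, 116), (293, 113), (294, 114), (295, 130), (296, 148), (297, 161), (298, 172)]
327 273
```

View pics/c3.png

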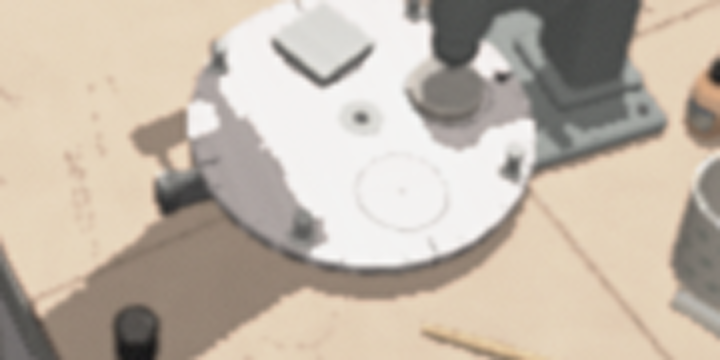

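```bash
python3 - <<'E'
from tt import *
ci=camera_info('scene')
o=np.array([327-50,273-40])
for a in (170,172.4,175,177):
  for r,z in((128,36),(135,36),(140,33),(170,34)):
    p=proj(ci,(A[0]+r*np.cos(np.radians(a)),A[1]+r*np.sin(np.radians(a)),z)); print(a,r,((p-o+.5)*4-.5).round(0),end=' ')
  print()
im=cv2.imread('pics/s0.png'); g=cv2.cvtColor(im,cv2.COLOR_BGR2GRAY)
u,v=327,273
a=cv2.resize(im[v-30:v+30,u-40:u+40],None,fx=5,fy=5,interpolation=cv2.INTER_CUBIC)
b=cv2.imread('pics/s1.png')[v-30:v+30,u-40:u+40]; b=cv2.resize(b,None,fx=5,fy=5,interpolation=cv2.INTER_CUBIC)
for img in(a,b):
  for ang_,col in((172.4,(0,0,255)),(176,(255,0,0))):
    p=[tuple(int(q) for q in ((proj(ci,(A[0]+r*np.cos(np.radians(ang_)),A[1]+r*np.sin(np.radians(ang_)),z))-[u-40,v-30]+.5)*5)) for r,z in((136,33),(172,34))]
    cv2.line(img,p[0],p[1],col,1)
cv2.imwrite('pics/c4.png',np.hstack([a,b]))
E
```

```text
170 128 [208. 155.] 170 135 [199. 157.] 170 140 [193. 161.] 170 170 [155. 170.] 
172.4 128 [210. 161.] 172.4 135 [202. 163.] 172.4 140 [196. 167.] 172.4 170 [158. 177.] 
175 128 [213. 166.] 175 135 [205. 169.] 175 140 [199. 174.] 175 170 [162. 185.] 
177 128 [216. 171.] 177 135 [207. 174.] 177 140 [201. 178.] 177 170 [165. 191.]
```

View pics/c4.png

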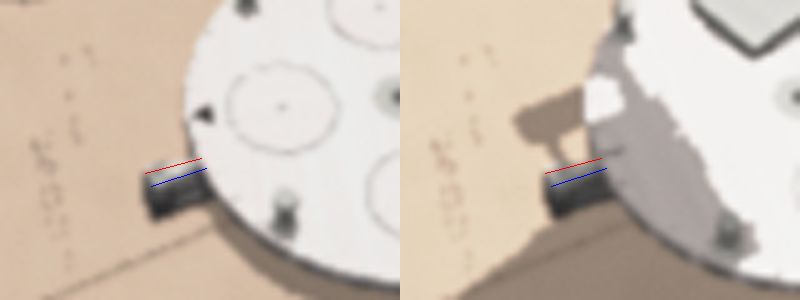

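Request:
carry_out:
  moves:
    - {"dp":[-20,-10,0],"yaw":0,"grip":255}
    - {"dp":[-35,-16,0],"yaw":0,"grip":255}
    - {"dp":[-40,-17,0],"yaw":0,"grip":255}
    - {"dp":[-35,-15,0],"yaw":0,"grip":255}
    - {"dp":[-20,-9,0],"yaw":0,"grip":255}
    - {"dp":[-5,-3,5],"yaw":0,"grip":255}
    - {"dp":[0,0,5],"yaw":0,"grip":255}
    - {"dp":[0,0,0],"yaw":0,"grip":255}

```text
clock: 29.6
tcp_pos: [689.7, -15.1, 269.2]
eef_rot: [[-0.999, -0.013, 0.043], [-0.013, 1.0, 0.004], [-0.043, 0.003, -0.999]]
wrist_force: [-0.2, -0.3, 0.6]
finger_gap: 0.006
```

Request:
carry_out:
  moves:
    - {"dp":[-3,-4,5],"yaw":0,"grip":255}
    - {"dp":[0,0,9],"yaw":0,"grip":255}
    - {"dp":[0,0,8],"yaw":0,"grip":255}
    - {"dp":[0,0,4],"yaw":0,"grip":255}
    - {"dp":[0,0,3],"yaw":0,"grip":255}
    - {"dp":[0,0,3],"yaw":0,"grip":255}
    - {"dp":[0,0,3],"yaw":0,"grip":255}
    - {"dp":[0,0,0],"yaw":0,"grip":255}

```text
clock: 30.6
tcp_pos: [693.3, -18.0, 233.1]
eef_rot: [[-0.999, -0.014, 0.043], [-0.014, 1.0, 0.004], [-0.043, 0.004, -0.999]]
wrist_force: [-1.9, -1.0, 3.3]
finger_gap: 0.004
```

Request:
carry_out:
  moves:
    - {"dp":[0,0,3],"yaw":0,"grip":255}
    - {"dp":[0,0,3],"yaw":0,"grip":255}
    - {"dp":[0,0,2],"yaw":0,"grip":255}
    - {"dp":[0,0,1],"yaw":0,"grip":255}
    - {"dp":[0,0,1],"yaw":0,"grip":255}
    - {"dp":[0,0,0],"yaw":0,"grip":255}
    - {"dp":[0,0,0],"yaw":0,"grip":255}
    - {"dp":[0,0,0],"yaw":0,"grip":255}

```text
clock: 31.6
tcp_pos: [693.7, -17.9, 225.9]
eef_rot: [[-0.999, -0.014, 0.046], [-0.014, 1.0, 0.005], [-0.046, 0.005, -0.999]]
wrist_force: [-2.6, 0.9, 5.8]
finger_gap: 0.005
```

Request:
carry_out:
  moves:
    - {"dp":[0,0,2],"yaw":0,"grip":255}
    - {"dp":[0,0,2],"yaw":0,"grip":255}
    - {"dp":[0,0,2],"yaw":0,"grip":255}
    - {"dp":[0,0,2],"yaw":0,"grip":255}
    - {"dp":[0,0,2],"yaw":0,"grip":255}
    - {"dp":[0,0,1],"yaw":0,"grip":255}
    - {"dp":[0,0,1],"yaw":0,"grip":255}
    - {"dp":[0,0,1],"yaw":0,"grip":255}

```text
clock: 32.6
tcp_pos: [693.9, -17.9, 221.1]
eef_rot: [[-0.999, -0.014, 0.05], [-0.013, 1.0, 0.007], [-0.051, 0.007, -0.999]]
wrist_force: [-5.2, 0.3, 11.5]
finger_gap: 0.004
```

Request:
carry_out:
  moves:
    - {"dp":[0,0,2],"yaw":0,"grip":255}
    - {"dp":[0,0,2],"yaw":0,"grip":255}
    - {"dp":[0,0,2],"yaw":0,"grip":255}
    - {"dp":[0,0,2],"yaw":0,"grip":255}
    - {"dp":[0,0,2],"yaw":0,"grip":255}
    - {"dp":[0,0,2],"yaw":0,"grip":255}
    - {"dp":[0,0,2],"yaw":0,"grip":255}
    - {"dp":[0,0,2],"yaw":0,"grip":255}

```text
clock: 33.6
tcp_pos: [694.1, -18.0, 220.3]
eef_rot: [[-0.998, -0.013, 0.059], [-0.013, 1.0, 0.011], [-0.059, 0.01, -0.998]]
wrist_force: [-9.3, -0.1, 16.7]
finger_gap: 0.007
```

Request:
carry_out:
  moves:
    - {"dp":[0,0,2],"yaw":0,"grip":255}
    - {"dp":[0,0,2],"yaw":0,"grip":255}
    - {"dp":[0,0,2],"yaw":0,"grip":255}
    - {"dp":[0,0,2],"yaw":0,"grip":255}
    - {"dp":[0,0,-8],"yaw":0,"grip":255}
    - {"dp":[0,0,-12],"yaw":0,"grip":255}
    - {"dp":[0,0,-15],"yaw":0,"grip":255}
    - {"dp":[0,0,-10],"yaw":0,"grip":255}

```text
clock: 34.6
tcp_pos: [691.6, -18.4, 267.5]
eef_rot: [[-0.998, -0.013, 0.065], [-0.012, 1.0, 0.013], [-0.065, 0.012, -0.998]]
wrist_force: [0.6, 1.1, 1.2]
finger_gap: 0.007
```

Request:
carry_out:
  moves:
    - {"dp":[25,-10,0],"yaw":0,"grip":255}
    - {"dp":[45,-25,0],"yaw":0,"grip":255}
    - {"dp":[50,-30,0],"yaw":0,"grip":255}
    - {"dp":[45,-25,0],"yaw":0,"grip":255}
    - {"dp":[15,-10,10],"yaw":0,"grip":255}
    - {"dp":[0,0,35],"yaw":0,"grip":255}
    - {"dp":[0,0,45],"yaw":0,"grip":255}
    - {"dp":[0,0,45],"yaw":0,"grip":255}

```text
clock: 35.6
tcp_pos: [521.0, -123.2, 122.4]
eef_rot: [[-0.997, -0.012, 0.077], [-0.011, 1.0, 0.012], [-0.078, 0.011, -0.997]]
wrist_force: [-0.1, 0.2, -0.7]
finger_gap: 0.004
```

```bash
cat >> tt.py <<'E'
def both(tag):
    r={}
    for n in('top','scene'):
        ci=camera_info(n); im=snap(n,f'{n}_{tag}.png'); th,o=edge(im,ci)
        mn=[(int(t),int(v)) for i,(t,v) in enumerate(zip(th,o)) if v==o[max(0,i-4):i+5].min() and v<np.percentile(o[max(0,i-12):i+13],80)-12 and (n=='top' or 140<t<320)]
        print(n,mn)
E
python3 - <<'E'
from tt import *
both('a'); s=read_state();print(s['clock'],s['tcp_pos'].round(1),s['eef_rot'][:,2].round(3))
E
```

```text
top [(13, 199), (24, 198), (32, 168), (39, 125), (53, 202), (63, 188), (75, 207), (84, 169), (93, 201), (103, 205), (131, 115), (172, 167), (213, 43), (223, 42), (238, 44), (262, 152), (305, 99), (330, 8), (348, 16)]
scene [(173, 222), (216, 104), (239, 38), (261, 201), (307, 133)]
35.7 [ 517.9 -122.5  119.4] [ 0.069  0.013 -0.998]
```

Request:
carry_out:
  moves:
    - {"dp":[3,0,20],"yaw":0,"grip":255}
    - {"dp":[3,0,25],"yaw":0,"grip":255}
    - {"dp":[2,0,18],"yaw":0,"grip":255}
    - {"dp":[0,0,4],"yaw":0,"grip":255}
    - {"dp":[2,6,0],"yaw":0,"grip":255}
    - {"dp":[6,12,0],"yaw":0,"grip":255}
    - {"dp":[7,15,0],"yaw":0,"grip":255}
    - {"dp":[5,10,0],"yaw":0,"grip":255}

```text
clock: 36.7
tcp_pos: [498.6, -77.3, 59.3]
eef_rot: [[-0.997, -0.012, 0.079], [-0.011, 1.0, 0.012], [-0.079, 0.011, -0.997]]
wrist_force: [0.4, 0.0, 0.2]
finger_gap: 0.004
```

Request:
carry_out:
  moves:
    - {"dp":[0,3,10],"yaw":0,"grip":255}
    - {"dp":[1,15,0],"yaw":0,"grip":255}
    - {"dp":[1,18,0],"yaw":0,"grip":255}
    - {"dp":[-2,18,0],"yaw":0,"grip":255}
    - {"dp":[-4,18,0],"yaw":0,"grip":255}
    - {"dp":[-7,15,0],"yaw":0,"grip":255}
    - {"dp":[-5,8,0],"yaw":0,"grip":255}
    - {"dp":[-2,2,0],"yaw":0,"grip":255}

```text
clock: 37.7
tcp_pos: [516.6, 28.1, 50.4]
eef_rot: [[-0.997, -0.014, 0.078], [-0.013, 1.0, 0.013], [-0.078, 0.012, -0.997]]
wrist_force: [0.4, 0.4, 0.6]
finger_gap: 0.002
```

Request:
carry_out:
  moves:
    - {"dp":[-6,8,0],"yaw":0,"grip":255}
    - {"dp":[-7,8,0],"yaw":0,"grip":255}
    - {"dp":[-6,7,0],"yaw":0,"grip":255}
    - {"dp":[-4,5,0],"yaw":0,"grip":255}
    - {"dp":[-2,2,0],"yaw":0,"grip":255}
    - {"dp":[0,0,0],"yaw":0,"grip":255}
    - {"dp":[0,0,0],"yaw":0,"grip":255}
    - {"dp":[0,0,0],"yaw":0,"grip":255}

```text
clock: 38.7
tcp_pos: [542.6, 58.7, 52.7]
eef_rot: [[-0.997, -0.012, 0.077], [-0.011, 1.0, 0.012], [-0.077, 0.011, -0.997]]
wrist_force: [-0.6, -0.4, -0.2]
finger_gap: 0.004
```

```bash
python3 - <<'E'
from tt import *
both('b'); s=read_state();print(s['clock'],s['tcp_pos'].round(1),s['eef_rot'][:,2].round(3))
E
```

```text
top [(39, 114), (52, 202), (73, 202), (83, 174), (93, 201), (103, 202), (113, 50), (125, 94), (141, 15), (149, 22), (210, 29), (231, 207), (252, 193), (261, 164), (271, 203), (291, 182), (303, 105), (331, 10), (349, 17)]
scene [(142, 164), (173, 127), (203, 163), (216, 100), (261, 218), (308, 120)]
38.8 [542.7  58.7  52.7] [ 0.077  0.012 -0.997]
```

Request:
carry_out:
  moves:
    - {"dp":[0,-5,0],"yaw":0,"grip":255}
    - {"dp":[0,-3,-10],"yaw":0,"grip":255}
    - {"dp":[0,0,-35],"yaw":0,"grip":255}
    - {"dp":[0,0,-45],"yaw":0,"grip":255}
    - {"dp":[0,0,-50],"yaw":0,"grip":255}
    - {"dp":[0,0,-40],"yaw":0,"grip":255}
    - {"dp":[0,0,-10],"yaw":0,"grip":255}
    - {"dp":[0,0,0],"yaw":0,"grip":255}

```text
clock: 39.8
tcp_pos: [526.7, 45.0, 251.0]
eef_rot: [[-0.997, -0.008, 0.078], [-0.007, 1.0, 0.012], [-0.078, 0.011, -0.997]]
wrist_force: [-0.6, 1.3, -0.6]
finger_gap: 0.001
```

Request:
carry_out:
  moves:
    - {"dp":[-15,-5,-8],"yaw":0,"grip":255}
    - {"dp":[-30,-12,0],"yaw":0,"grip":255}
    - {"dp":[-40,-17,0],"yaw":0,"grip":255}
    - {"dp":[-40,-15,0],"yaw":0,"grip":255}
    - {"dp":[-25,-9,0],"yaw":0,"grip":255}
    - {"dp":[-10,-3,0],"yaw":0,"grip":255}
    - {"dp":[0,0,0],"yaw":0,"grip":255}
    - {"dp":[0,0,0],"yaw":0,"grip":255}

```text
clock: 40.8
tcp_pos: [684.4, -16.1, 257.4]
eef_rot: [[-0.998, -0.01, 0.059], [-0.009, 1.0, 0.011], [-0.059, 0.01, -0.998]]
wrist_force: [0.3, -1.0, 0.2]
finger_gap: 0.005
```

```bash
python3 - <<'E'
from tt import *
both('c'); s=read_state();print(s['clock'],s['tcp_pos'].round(1),s['eef_rot'][:,2].round(3))
im=cv2.imread('pics/scene_c.png')
u,v=360,255
cv2.imwrite('pics/c5.png',cv2.resize(im[v-65:v+65,u-80:u+110],None,fx=4,fy=4,interpolation=cv2.INTER_CUBIC))
E
```

```text
top [(10, 43), (18, 45), (39, 120), (52, 209), (74, 209), (83, 178), (93, 207), (103, 205), (112, 204), (131, 130), (153, 212), (172, 180), (220, 23), (310, 32), (322, 16), (341, 17), (348, 16)]
scene [(173, 213), (215, 99), (261, 139), (281, 156), (308, 125)]
40.9 [684.6 -16.  257.9] [ 0.059  0.011 -0.998]
```

View pics/c5.png

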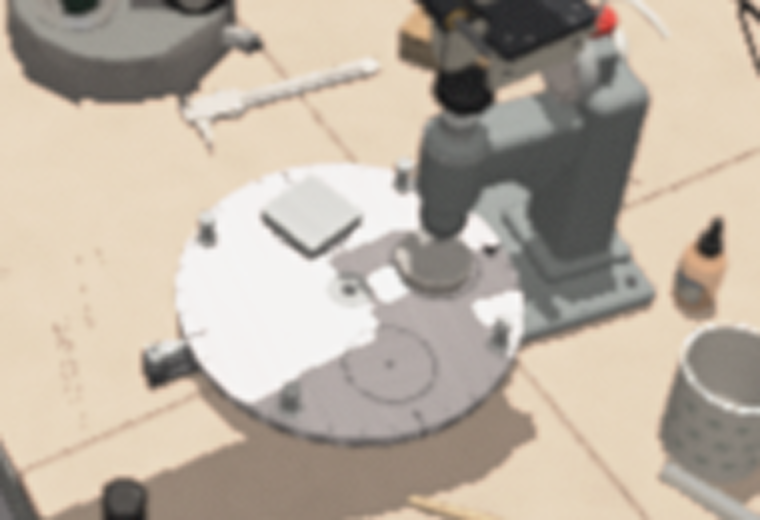

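Request:
carry_out:
  moves:
    - {"dp":[20,-10,-12],"yaw":0,"grip":255}
    - {"dp":[45,-25,0],"yaw":0,"grip":255}
    - {"dp":[50,-30,0],"yaw":0,"grip":255}
    - {"dp":[42,-28,0],"yaw":0,"grip":255}
    - {"dp":[10,-15,10],"yaw":0,"grip":255}
    - {"dp":[0,0,40],"yaw":0,"grip":255}
    - {"dp":[0,0,50],"yaw":0,"grip":255}
    - {"dp":[0,0,45],"yaw":0,"grip":255}

```text
clock: 41.9
tcp_pos: [523.3, -123.8, 117.7]
eef_rot: [[-0.997, -0.015, 0.076], [-0.014, 1.0, 0.014], [-0.077, 0.013, -0.997]]
wrist_force: [-0.0, 0.3, 0.3]
finger_gap: 0.005
```

Request:
carry_out:
  moves:
    - {"dp":[0,0,10],"yaw":0,"grip":255}
    - {"dp":[0,0,10],"yaw":0,"grip":255}
    - {"dp":[0,0,0],"yaw":0,"grip":255}
    - {"dp":[0,0,0],"yaw":0,"grip":255}
    - {"dp":[0,0,0],"yaw":0,"grip":255}
    - {"dp":[0,0,0],"yaw":0,"grip":255}
    - {"dp":[0,0,0],"yaw":0,"grip":255}
    - {"dp":[0,0,0],"yaw":0,"grip":255}

```text
clock: 42.9
tcp_pos: [525.8, -122.9, 100.6]
eef_rot: [[-0.997, -0.016, 0.08], [-0.015, 1.0, 0.014], [-0.081, 0.013, -0.997]]
wrist_force: [-0.0, 0.0, 0.5]
finger_gap: -0.001
```

Descend fully to z≈48 first.

Request:
carry_out:
  moves:
    - {"dp":[2,-2,15],"yaw":0,"grip":255}
    - {"dp":[2,-1,18],"yaw":0,"grip":255}
    - {"dp":[2,0,14],"yaw":0,"grip":255}
    - {"dp":[1,0,7],"yaw":0,"grip":255}
    - {"dp":[0,0,0],"yaw":0,"grip":255}
    - {"dp":[0,0,0],"yaw":0,"grip":255}
    - {"dp":[0,0,0],"yaw":0,"grip":255}
    - {"dp":[0,0,0],"yaw":0,"grip":255}

```text
clock: 43.9
tcp_pos: [523.0, -125.6, 42.7]
eef_rot: [[-0.997, -0.016, 0.08], [-0.015, 1.0, 0.014], [-0.08, 0.013, -0.997]]
wrist_force: [0.9, -0.3, 0.1]
finger_gap: 0.003
```

Request:
carry_out:
  moves:
    - {"dp":[3,10,-2],"yaw":0,"grip":255}
    - {"dp":[6,14,-1],"yaw":0,"grip":255}
    - {"dp":[7,16,-1],"yaw":0,"grip":255}
    - {"dp":[6,18,0],"yaw":0,"grip":255}
    - {"dp":[3,18,0],"yaw":0,"grip":255}
    - {"dp":[0,14,0],"yaw":0,"grip":255}
    - {"dp":[0,8,0],"yaw":0,"grip":255}
    - {"dp":[0,2,0],"yaw":0,"grip":255}

```text
clock: 44.9
tcp_pos: [491.6, -19.4, 46.5]
eef_rot: [[-0.997, -0.017, 0.078], [-0.016, 1.0, 0.014], [-0.079, 0.013, -0.997]]
wrist_force: [0.5, 0.7, 0.5]
finger_gap: 0.006
```

```bash
cat >> tt.py <<'E'
def samp(n,im=None):
    ci=camera_info(n)
    if im is None: im=read_camera(n)
    for t in range(0,360,15):
        p=[proj(ci,(A[0]+75*np.cos(np.radians(t))+i,A[1]+75*np.sin(np.radians(t))+j,50)) for i in(-8,0,8) for j in (-8,0,8)]
        c=np.median([im[int(round(q[1])),int(round(q[0]))] for q in p],axis=0).astype(int); print(t,c,end='; ')
    print()
E
python3 - <<'E'
from tt import *
both('d'); s=read_state();print(s['clock'],s['tcp_pos'].round(1),s['wrist_force'].round(1))
samp('scene',cv2.imread('pics/scene_c.png')[:,:,::-1]);samp('scene',cv2.imread('pics/scene_d.png')[:,:,::-1])
E
```

```text
top [(8, 195), (28, 183), (38, 148), (48, 194), (85, 122), (109, 192), (118, 190), (128, 153), (148, 44), (157, 46), (178, 35), (196, 7), (206, 21), (230, 34), (247, 194), (260, 86), (287, 205), (297, 173), (307, 34), (317, 200), (330, 9), (349, 17)]
scene [(165, 41), (185, 44), (195, 41), (217, 225), (262, 107), (306, 107)]
45.0 [491.6 -20.   46.5] [-0.1  0.  -0.8]
0 [127 123 118]; 15 [188 182 175]; 30 [244 243 242]; 45 [244 243 242]; 60 [226 225 221]; 75 [221 220 216]; 90 [221 220 216]; 105 [221 219 216]; 120 [243 240 238]; 135 [244 243 242]; 150 [244 243 242]; 165 [244 243 242]; 180 [244 243 242]; 195 [244 243 242]; 210 [244 243 242]; 225 [244 243 242]; 240 [178 169 166]; 255 [177 168 166]; 270 [177 167 165]; 285 [181 171 169]; 300 [182 173 170]; 315 [160 152 149]; 330 [128 125 120]; 345 [128 124 119]; 
0 [229 226 223]; 15 [207 205 200]; 30 [219 218 214]; 45 [220 218 215]; 60 [220 219 215]; 75 [244 242 241]; 90 [244 242 242]; 105 [244 242 241]; 120 [243 240 231]; 135 [176 167 152]; 150 [121 115 105]; 165 [121 114 105]; 180 [69 66 69]; 195 [70 70 73]; 210 [81 78 73]; 225 [244 242 241]; 240 [244 242 241]; 255 [244 244 243]; 270 [235 234 232]; 285 [204 197 187]; 300 [204 196 188]; 315 [129 124 120]; 330 [175 167 164]; 345 [182 172 170];
```

Request:
carry_out:
  moves:
    - {"dp":[-4,8,0],"yaw":0,"grip":255}
    - {"dp":[-4,12,0],"yaw":0,"grip":255}
    - {"dp":[-6,12,0],"yaw":0,"grip":255}
    - {"dp":[-8,12,0],"yaw":0,"grip":255}
    - {"dp":[-8,10,0],"yaw":0,"grip":255}
    - {"dp":[-6,7,0],"yaw":0,"grip":255}
    - {"dp":[-3,3,0],"yaw":0,"grip":255}
    - {"dp":[0,0,0],"yaw":0,"grip":255}

```text
clock: 46.0
tcp_pos: [532.7, 48.6, 50.3]
eef_rot: [[-0.997, -0.015, 0.078], [-0.014, 1.0, 0.013], [-0.079, 0.012, -0.997]]
wrist_force: [-0.0, -0.7, -0.5]
finger_gap: 0.005
```

Request:
carry_out:
  moves:
    - {"dp":[-4,5,0],"yaw":0,"grip":255}
    - {"dp":[-4,5,0],"yaw":0,"grip":255}
    - {"dp":[-2,2,0],"yaw":0,"grip":255}
    - {"dp":[0,0,0],"yaw":0,"grip":255}
    - {"dp":[0,0,0],"yaw":0,"grip":255}
    - {"dp":[0,0,0],"yaw":0,"grip":255}
    - {"dp":[0,0,0],"yaw":0,"grip":255}
    - {"dp":[0,0,0],"yaw":0,"grip":255}

```text
clock: 47.0
tcp_pos: [542.9, 60.3, 51.5]
eef_rot: [[-0.997, -0.013, 0.079], [-0.012, 1.0, 0.013], [-0.079, 0.012, -0.997]]
wrist_force: [0.4, 0.3, -0.2]
finger_gap: 0.005
```

```bash
python3 - <<'E'
from tt import *
both('e'); s=read_state();print(s['clock'],s['tcp_pos'].round(1),s['wrist_force'].round(1))
samp('scene',cv2.imread('pics/scene_e.png')[:,:,::-1])
E
```

```text
top [(6, 203), (15, 190), (26, 182), (42, 121), (56, 192), (66, 193), (75, 203), (86, 148), (113, 46), (126, 110), (139, 9), (146, 22), (155, 29), (206, 29), (234, 206), (264, 36), (275, 207), (284, 200), (307, 110), (330, 6), (349, 15)]
scene [(175, 132), (202, 164), (219, 98), (264, 89), (310, 116)]
47.1 [542.9  60.3  51.5] [-0.1 -0.2 -0.1]
0 [135 134 131]; 15 [203 201 195]; 30 [243 240 239]; 45 [243 241 240]; 60 [243 241 239]; 75 [243 240 239]; 90 [93 92 93]; 105 [65 65 69]; 120 [44 44 45]; 135 [46 46 48]; 150 [117 111 101]; 165 [171 162 160]; 180 [171 162 160]; 195 [173 164 162]; 210 [186 178 175]; 225 [243 243 242]; 240 [201 193 184]; 255 [200 192 184]; 270 [201 193 185]; 285 [240 238 236]; 300 [200 192 189]; 315 [161 155 152]; 330 [135 131 128]; 345 [136 135 132];
```

Request:
carry_out:
  moves:
    - {"dp":[-2,2,0],"yaw":0,"grip":255}
    - {"dp":[-1,1.5,0],"yaw":0,"grip":255}
    - {"dp":[0,0,0],"yaw":0,"grip":255}
    - {"dp":[0,0,0],"yaw":0,"grip":255}
    - {"dp":[0,-5,0],"yaw":0,"grip":255}
    - {"dp":[0,-3,-10],"yaw":0,"grip":255}
    - {"dp":[0,0,-35],"yaw":0,"grip":255}
    - {"dp":[0,0,-45],"yaw":0,"grip":255}

```text
clock: 48.1
tcp_pos: [536.7, 53.4, 141.7]
eef_rot: [[-0.997, -0.013, 0.072], [-0.012, 1.0, 0.011], [-0.072, 0.01, -0.997]]
wrist_force: [0.8, 0.3, 0.1]
finger_gap: 0.005
```

Request:
carry_out:
  moves:
    - {"dp":[0,0,-50],"yaw":0,"grip":255}
    - {"dp":[0,0,-50],"yaw":0,"grip":255}
    - {"dp":[-10,-5,-10],"yaw":0,"grip":255}
    - {"dp":[-30,-12,0],"yaw":0,"grip":255}
    - {"dp":[-40,-17,0],"yaw":0,"grip":255}
    - {"dp":[-40,-15,0],"yaw":0,"grip":255}
    - {"dp":[-25,-9,0],"yaw":0,"grip":255}
    - {"dp":[-10,-3,0],"yaw":0,"grip":255}

```text
clock: 49.1
tcp_pos: [687.4, -10.3, 271.0]
eef_rot: [[-0.997, -0.014, 0.076], [-0.012, 1.0, 0.015], [-0.076, 0.014, -0.997]]
wrist_force: [0.2, -0.9, -0.3]
finger_gap: 0.003
```

```bash
python3 - <<'E'
from tt import *
both('f'); s=read_state();print(s['clock'],s['tcp_pos'].round(1),s['wrist_force'].round(1),s['eef_rot'][:,2].round(3))
samp('scene',cv2.imread('pics/scene_f.png')[:,:,::-1])
E
```

```text
top [(12, 45), (19, 44), (25, 46), (40, 123), (62, 207), (74, 207), (84, 139), (94, 207), (103, 195), (114, 206), (131, 95), (163, 211), (173, 171), (183, 212), (208, 26), (331, 15), (341, 18), (350, 29)]
scene [(173, 219), (205, 166), (217, 103), (262, 53), (308, 131)]
49.2 [686.8  -9.8 271. ] [ 0.6 -0.4  0. ] [ 0.076  0.016 -0.997]
0 [139 137 134]; 15 [164 161 157]; 30 [244 242 241]; 45 [244 242 241]; 60 [244 242 241]; 75 [244 241 240]; 90 [244 241 240]; 105 [244 241 240]; 120 [244 241 240]; 135 [244 242 240]; 150 [244 242 241]; 165 [244 242 241]; 180 [244 242 241]; 195 [244 242 240]; 210 [244 244 243]; 225 [243 243 242]; 240 [128 124 118]; 255 [127 122 117]; 270 [127 123 118]; 285 [177 167 165]; 300 [177 168 166]; 315 [151 144 142]; 330 [136 133 129]; 345 [139 138 134];
```

Request:
carry_out:
  moves:
    - {"dp":[-3,-6,5],"yaw":0,"grip":255}
    - {"dp":[-1,-3,10],"yaw":0,"grip":255}
    - {"dp":[0,0,10],"yaw":0,"grip":255}
    - {"dp":[0,0,4],"yaw":0,"grip":255}
    - {"dp":[0,0,3],"yaw":0,"grip":255}
    - {"dp":[0,0,3],"yaw":0,"grip":255}
    - {"dp":[0,0,3],"yaw":0,"grip":255}
    - {"dp":[0,0,2],"yaw":0,"grip":255}

```text
clock: 50.2
tcp_pos: [691.5, -17.3, 229.3]
eef_rot: [[-0.997, -0.015, 0.074], [-0.014, 1.0, 0.017], [-0.075, 0.016, -0.997]]
wrist_force: [-2.6, -0.9, 3.3]
finger_gap: 0.006
```

Request:
carry_out:
  moves:
    - {"dp":[0,0,2],"yaw":0,"grip":255}
    - {"dp":[0,0,2],"yaw":0,"grip":255}
    - {"dp":[0,0,2],"yaw":0,"grip":255}
    - {"dp":[0,0,1],"yaw":0,"grip":255}
    - {"dp":[0,0,1],"yaw":0,"grip":255}
    - {"dp":[0,0,1],"yaw":0,"grip":255}
    - {"dp":[0,0,1],"yaw":0,"grip":255}
    - {"dp":[0,0,1],"yaw":0,"grip":255}

```text
clock: 51.2
tcp_pos: [691.8, -17.3, 224.8]
eef_rot: [[-0.997, -0.015, 0.078], [-0.014, 1.0, 0.02], [-0.078, 0.019, -0.997]]
wrist_force: [-5.8, -0.3, 10.0]
finger_gap: 0.005
```

Now firmly to the second stop and hold.

Request:
carry_out:
  moves:
    - {"dp":[0,0,2],"yaw":0,"grip":255}
    - {"dp":[0,0,2],"yaw":0,"grip":255}
    - {"dp":[0,0,2],"yaw":0,"grip":255}
    - {"dp":[0,0,2],"yaw":0,"grip":255}
    - {"dp":[0,0,2],"yaw":0,"grip":255}
    - {"dp":[0,0,2],"yaw":0,"grip":255}
    - {"dp":[0,0,2],"yaw":0,"grip":255}
    - {"dp":[0,0,2],"yaw":0,"grip":255}

```text
clock: 52.2
tcp_pos: [692.0, -17.4, 222.5]
eef_rot: [[-0.996, -0.015, 0.085], [-0.013, 1.0, 0.026], [-0.085, 0.024, -0.996]]
wrist_force: [-9.7, -0.5, 16.8]
finger_gap: -0.001
```

Request:
carry_out:
  moves:
    - {"dp":[0,0,2],"yaw":0,"grip":255}
    - {"dp":[0,0,2],"yaw":0,"grip":255}
    - {"dp":[0,0,2],"yaw":0,"grip":255}
    - {"dp":[0,0,2],"yaw":0,"grip":255}
    - {"dp":[0,0,2],"yaw":0,"grip":255}
    - {"dp":[0,0,2],"yaw":0,"grip":255}
    - {"dp":[0,0,2],"yaw":0,"grip":255}
    - {"dp":[0,0,2],"yaw":0,"grip":255}

```text
clock: 53.2
tcp_pos: [692.0, -17.3, 222.5]
eef_rot: [[-0.996, -0.015, 0.092], [-0.012, 0.999, 0.033], [-0.093, 0.031, -0.995]]
wrist_force: [-9.3, -0.6, 16.1]
finger_gap: 0.005
```

Request:
carry_out:
  moves:
    - {"dp":[0,0,-8],"yaw":0,"grip":255}
    - {"dp":[0,0,-15],"yaw":0,"grip":255}
    - {"dp":[0,0,-20],"yaw":0,"grip":255}
    - {"dp":[5,-3,-10],"yaw":0,"grip":255}
    - {"dp":[40,-22,0],"yaw":0,"grip":255}
    - {"dp":[50,-30,0],"yaw":0,"grip":255}
    - {"dp":[50,-30,0],"yaw":0,"grip":255}
    - {"dp":[25,-20,0],"yaw":0,"grip":255}

```text
clock: 54.2
tcp_pos: [516.1, -127.0, 257.5]
eef_rot: [[-0.995, -0.02, 0.096], [-0.017, 0.999, 0.033], [-0.096, 0.032, -0.995]]
wrist_force: [0.7, 0.3, -0.3]
finger_gap: 0.006
```

Request:
carry_out:
  moves:
    - {"dp":[0,0,35],"yaw":0,"grip":255}
    - {"dp":[0,0,50],"yaw":0,"grip":255}
    - {"dp":[0,0,45],"yaw":0,"grip":255}
    - {"dp":[0,0,20],"yaw":0,"grip":255}
    - {"dp":[0,0,0],"yaw":0,"grip":255}
    - {"dp":[0,0,0],"yaw":0,"grip":255}
    - {"dp":[0,0,0],"yaw":0,"grip":255}
    - {"dp":[0,0,0],"yaw":0,"grip":255}

```text
clock: 55.2
tcp_pos: [528.7, -125.7, 108.5]
eef_rot: [[-0.995, -0.014, 0.102], [-0.011, 0.999, 0.033], [-0.103, 0.032, -0.994]]
wrist_force: [1.3, -0.2, 0.1]
finger_gap: 0.005
```

Request:
carry_out:
  moves:
    - {"dp":[4,-1,15],"yaw":0,"grip":255}
    - {"dp":[4,-2,20],"yaw":0,"grip":255}
    - {"dp":[4,-1,15],"yaw":0,"grip":255}
    - {"dp":[1,0,6],"yaw":0,"grip":255}
    - {"dp":[0,0,0],"yaw":0,"grip":255}
    - {"dp":[0,0,0],"yaw":0,"grip":255}
    - {"dp":[0,0,0],"yaw":0,"grip":255}
    - {"dp":[0,0,0],"yaw":0,"grip":255}

```text
clock: 56.2
tcp_pos: [522.1, -128.0, 49.5]
eef_rot: [[-0.994, -0.015, 0.106], [-0.012, 0.999, 0.033], [-0.106, 0.031, -0.994]]
wrist_force: [0.9, 0.3, -0.0]
finger_gap: 0.007
```

Request:
carry_out:
  moves:
    - {"dp":[3,11,1],"yaw":0,"grip":255}
    - {"dp":[6,14,0],"yaw":0,"grip":255}
    - {"dp":[7,16,0],"yaw":0,"grip":255}
    - {"dp":[6,18,0],"yaw":0,"grip":255}
    - {"dp":[3,18,0],"yaw":0,"grip":255}
    - {"dp":[0,14,0],"yaw":0,"grip":255}
    - {"dp":[0,8,0],"yaw":0,"grip":255}
    - {"dp":[0,2,0],"yaw":0,"grip":255}

```text
clock: 57.2
tcp_pos: [489.4, -21.0, 48.4]
eef_rot: [[-0.995, -0.016, 0.102], [-0.012, 0.999, 0.032], [-0.102, 0.031, -0.994]]
wrist_force: [0.3, 0.0, 0.7]
finger_gap: 0.001
```

Request:
carry_out:
  moves:
    - {"dp":[-4,8,0],"yaw":0,"grip":255}
    - {"dp":[-5,12,0],"yaw":0,"grip":255}
    - {"dp":[-6,12,0],"yaw":0,"grip":255}
    - {"dp":[-8,12,0],"yaw":0,"grip":255}
    - {"dp":[-8,10,0],"yaw":0,"grip":255}
    - {"dp":[-6,7,0],"yaw":0,"grip":255}
    - {"dp":[-3,3,0],"yaw":0,"grip":255}
    - {"dp":[0,0,0],"yaw":0,"grip":255}

```text
clock: 58.2
tcp_pos: [531.6, 48.1, 54.8]
eef_rot: [[-0.995, -0.015, 0.102], [-0.012, 0.999, 0.032], [-0.103, 0.03, -0.994]]
wrist_force: [0.6, 0.2, 0.3]
finger_gap: 0.005
```

Request:
carry_out:
  moves:
    - {"dp":[-4,5,2],"yaw":0,"grip":255}
    - {"dp":[-4,5,1],"yaw":0,"grip":255}
    - {"dp":[-3,3,0],"yaw":0,"grip":255}
    - {"dp":[-1,2,0],"yaw":0,"grip":255}
    - {"dp":[0,0,0],"yaw":0,"grip":255}
    - {"dp":[0,0,0],"yaw":0,"grip":255}
    - {"dp":[0,0,0],"yaw":0,"grip":255}
    - {"dp":[0,0,0],"yaw":0,"grip":255}

```text
clock: 59.2
tcp_pos: [545.1, 62.5, 54.1]
eef_rot: [[-0.994, -0.013, 0.104], [-0.009, 0.999, 0.031], [-0.104, 0.03, -0.994]]
wrist_force: [0.1, -0.8, 0.6]
finger_gap: 0.003
```

```bash
python3 - <<'E'
from tt import *
both('g'); s=read_state();print(s['clock'],s['tcp_pos'].round(1),s['wrist_force'].round(1),s['eef_rot'][:,2].round(3))
samp('scene',cv2.imread('pics/scene_g.png')[:,:,::-1])
E
```

```text
top [(5, 200), (16, 184), (42, 126), (56, 194), (66, 202), (77, 198), (86, 157), (96, 204), (113, 52), (141, 12), (148, 19), (200, 34), (206, 33), (217, 63), (254, 192), (264, 145), (275, 202), (307, 106), (330, 10), (349, 17)]
scene [(175, 62), (205, 158), (220, 101), (264, 219), (310, 112)]
59.3 [545.1  62.5  54.1] [ 0.4 -0.5  0.5] [ 0.104  0.031 -0.994]
0 [241 236 234]; 15 [239 232 230]; 30 [242 239 238]; 45 [243 240 238]; 60 [243 240 239]; 75 [240 236 234]; 90 [82 80 82]; 105 [68 69 71]; 120 [67 68 70]; 135 [49 50 51]; 150 [115 110 100]; 165 [124 120 114]; 180 [124 120 115]; 195 [128 123 117]; 210 [177 172 169]; 225 [242 242 241]; 240 [217 216 211]; 255 [216 215 211]; 270 [216 215 210]; 285 [222 220 216]; 300 [196 188 185]; 315 [173 165 162]; 330 [173 164 162]; 345 [175 166 164];
```

Request:
carry_out:
  moves:
    - {"dp":[-2,2,0],"yaw":0,"grip":255}
    - {"dp":[-1,1.5,0],"yaw":0,"grip":255}
    - {"dp":[0,0,0],"yaw":0,"grip":255}
    - {"dp":[0,0,0],"yaw":0,"grip":255}
    - {"dp":[0,-5,0],"yaw":0,"grip":255}
    - {"dp":[0,-3,-10],"yaw":0,"grip":255}
    - {"dp":[0,0,-35],"yaw":0,"grip":255}
    - {"dp":[0,0,-50],"yaw":0,"grip":255}

```text
clock: 60.3
tcp_pos: [534.9, 54.0, 148.3]
eef_rot: [[-0.995, -0.012, 0.095], [-0.009, 1.0, 0.029], [-0.096, 0.028, -0.995]]
wrist_force: [0.7, 0.6, -0.2]
finger_gap: 0.003
```

Request:
carry_out:
  moves:
    - {"dp":[0,10,-50],"yaw":0,"grip":0}
    - {"dp":[20,40,-20],"yaw":0,"grip":0}
    - {"dp":[40,50,0],"yaw":0,"grip":0}
    - {"dp":[30,40,0],"yaw":0,"grip":0}
    - {"dp":[5,10,0],"yaw":0,"grip":0}
    - {"dp":[0,0,0],"yaw":0,"grip":0}
    - {"dp":[0,0,0],"yaw":0,"grip":0}
    - {"dp":[0,0,0],"yaw":0,"grip":0}

```text
clock: 61.3
tcp_pos: [432.8, 200.3, 222.8]
eef_rot: [[-0.995, -0.004, 0.104], [-0.0, 0.999, 0.034], [-0.104, 0.033, -0.994]]
wrist_force: [0.1, -0.2, 0.0]
finger_gap: 0.823
```

```bash
python3 - <<'E'
from tt import *
both('h'); s=read_state();print(s['clock'],s['tcp_pos'].round(1),s['eef_rot'][:,2].round(3))
ci=camera_info('top')
im=cv2.imread('pics/top_h.png')[:,:,::-1].copy(); hsv=cv2.cvtColor(im,cv2.COLOR_RGB2HSV)
print('arm-free?')
# steel on white disc: value lower
roi=np.zeros(im.shape[:2],np.uint8); 
poly=np.array([proj(ci,(A[0]+112*np.cos(t),A[1]+112*np.sin(t),36)) for t in np.linspace(0,6.28,60)]).round().astype(np.int32)
cv2.fillPoly(roi,[poly],1)
g=cv2.cvtColor(im,cv2.COLOR_RGB2GRAY)
print(np.percentile(g[roi>0],[5,20,40,60,80]))
m=((g<222)&(g>110)&(roi>0)).astype(np.uint8); m=cv2.morphologyEx(m,cv2.MORPH_OPEN,np.ones((3,3),np.uint8))
for c in cv2.findContours(m,cv2.RETR_EXTERNAL,cv2.CHAIN_APPROX_NONE)[0]:
    if cv2.contourArea(c)>60:
        P=np.array([ray(ci,u,v,51)[:2] for u,v in c[:,0]],np.float32);print(c[:,0].mean(0).round(),[np.round(q,1) for q in cv2.minAreaRect(P)],len(c))
E
```

```text
top [(4, 190), (24, 173), (41, 111), (54, 191), (64, 185), (74, 197), (84, 129), (94, 190), (130, 108), (174, 37), (217, 112), (243, 187), (252, 201), (262, 144), (273, 198), (283, 197), (293, 183), (305, 75), (330, 7), (349, 12)]
scene [(174, 93), (217, 100), (262, 211), (308, 115)]
61.4 [432.7 200.5 222.8] [ 0.104  0.034 -0.994]
arm-free?
[ 98. 173. 206. 215. 217.]
[380. 195.] [array([614.4,  -5.2]), array([224.3, 211.8]), np.float64(68.6)] 176
```

```bash
python3 - <<'E'
from tt import *
ci=camera_info('top'); im=cv2.imread('pics/top_h.png'); 
g=im.astype(int)
for ang_ in (173,263):
    c0=A+75*np.array([np.cos(np.radians(ang_)),np.sin(np.radians(ang_))]); print('ring',c0)
    for ax in (0,1):
        print(ax,[(d,tuple(int(k) for k in g[tuple(proj(ci,(c0[0]+(d if ax==0 else 0),c0[1]+(d if ax==1 else 0),50)).round().astype(int)[::-1])])) for d in range(-48,49,4)])
E
```

```text
ring [ 5.46559039e+02 -4.59799245e-01]
0 [(-48, (101, 99, 98)), (-44, (174, 173, 171)), (-40, (216, 213, 215)), (-36, (163, 161, 160)), (-32, (216, 211, 213)), (-28, (152, 163, 172)), (-24, (156, 165, 174)), (-20, (164, 175, 181)), (-16, (160, 168, 179)), (-12, (160, 169, 179)), (-8, (160, 170, 178)), (-4, (162, 171, 183)), (0, (155, 169, 175)), (4, (157, 167, 177)), (8, (153, 166, 172)), (12, (159, 168, 180)), (16, (158, 169, 179)), (20, (160, 170, 178)), (24, (157, 168, 180)), (28, (164, 176, 187)), (32, (184, 178, 180)), (36, (221, 215, 215)), (40, (221, 218, 218)), (44, (217, 214, 214)), (48, (219, 216, 216))]
1 [(-48, (218, 213, 214)), (-44, (217, 212, 212)), (-40, (220, 216, 218)), (-36, (200, 195, 197)), (-32, (149, 151, 155)), (-28, (147, 159, 170)), (-24, (161, 172, 181)), (-20, (155, 168, 175)), (-16, (157, 164, 176)), (-12, (161, 169, 178)), (-8, (161, 171, 180)), (-4, (156, 166, 175)), (0, (155, 169, 175)), (4, (151, 163, 169)), (8, (157, 166, 177)), (12, (157, 168, 179)), (16, (158, 169, 177)), (20, (160, 168, 179)), (24, (157, 168, 176)), (28, (166, 172, 175)), (32, (17
[... 609 characters left out ...]
 (32, (176, 175, 178)), (36, (218, 212, 214)), (40, (221, 218, 218)), (44, (216, 212, 214)), (48, (220, 216, 217))]
1 [(-48, (222, 217, 217)), (-44, (218, 214, 217)), (-40, (221, 217, 217)), (-36, (224, 216, 217)), (-32, (204, 198, 200)), (-28, (160, 166, 167)), (-24, (174, 183, 186)), (-20, (173, 180, 184)), (-16, (172, 180, 184)), (-12, (175, 182, 187)), (-8, (177, 184, 185)), (-4, (176, 183, 188)), (0, (176, 181, 183)), (4, (177, 184, 189)), (8, (178, 185, 188)), (12, (183, 190, 194)), (16, (179, 185, 190)), (20, (185, 194, 197)), (24, (186, 191, 197)), (28, (150, 160, 162)), (32, (103, 104, 105)), (36, (179, 176, 174)), (40, (223, 218, 218)), (44, (221, 216, 215)), (48, (221, 218, 218))]
```

Request:
carry_out:
  moves:
    - {"dp":[-15,-35,0],"yaw":0,"grip":0}
    - {"dp":[-25,-50,0],"yaw":0,"grip":0}
    - {"dp":[-25,-50,0],"yaw":0,"grip":0}
    - {"dp":[-20,-45,0],"yaw":0,"grip":0}
    - {"dp":[-8,-20,15],"yaw":0,"grip":0}
    - {"dp":[0,0,30],"yaw":0,"grip":0}
    - {"dp":[0,0,35],"yaw":0,"grip":0}
    - {"dp":[0,0,10],"yaw":0,"grip":0}

```text
clock: 62.4
tcp_pos: [541.9, -8.4, 135.3]
eef_rot: [[-0.994, 0.002, 0.109], [0.006, 1.0, 0.031], [-0.109, 0.031, -0.994]]
wrist_force: [0.1, -0.1, -0.0]
finger_gap: 0.997
```

Request:
carry_out:
  moves:
    - {"dp":[0,0,0],"yaw":0,"grip":0}
    - {"dp":[0,0,0],"yaw":0,"grip":0}
    - {"dp":[0,0,0],"yaw":0,"grip":0}
    - {"dp":[0,0,0],"yaw":0,"grip":0}
    - {"dp":[0,0,0],"yaw":0,"grip":0}
    - {"dp":[0,0,0],"yaw":0,"grip":0}
    - {"dp":[0,0,0],"yaw":0,"grip":0}
    - {"dp":[0,0,0],"yaw":0,"grip":0}

```text
clock: 63.4
tcp_pos: [543.5, -8.2, 138.7]
eef_rot: [[-0.994, 0.002, 0.113], [0.005, 0.999, 0.032], [-0.113, 0.032, -0.993]]
wrist_force: [0.1, 0.6, -0.6]
finger_gap: 1.0
```

Request:
carry_out:
  moves:
    - {"dp":[3,2,15],"yaw":0,"grip":0}
    - {"dp":[3,2,25],"yaw":0,"grip":0}
    - {"dp":[1,0,25],"yaw":0,"grip":0}
    - {"dp":[0,0,15],"yaw":0,"grip":0}
    - {"dp":[0,0,5],"yaw":0,"grip":0}
    - {"dp":[0,0,0],"yaw":0,"grip":0}
    - {"dp":[0,0,0],"yaw":0,"grip":0}
    - {"dp":[0,0,0],"yaw":0,"grip":0}

```text
clock: 64.4
tcp_pos: [545.9, -0.9, 49.1]
eef_rot: [[-0.994, 0.002, 0.113], [0.005, 0.999, 0.031], [-0.113, 0.032, -0.993]]
wrist_force: [0.1, -0.2, 0.3]
finger_gap: 0.998
```

Request:
carry_out:
  moves:
    - {"dp":[0,0,4],"yaw":0,"grip":0}
    - {"dp":[0,0,2],"yaw":0,"grip":0}
    - {"dp":[0,0,0],"yaw":0,"grip":100}
    - {"dp":[0,0,0],"yaw":0,"grip":255}
    - {"dp":[0,0,0],"yaw":0,"grip":255}
    - {"dp":[0,0,0],"yaw":0,"grip":255}
    - {"dp":[0,0,-5],"yaw":0,"grip":255}
    - {"dp":[0,0,-15],"yaw":0,"grip":255}

```text
clock: 65.4
tcp_pos: [543.4, -1.4, 63.1]
eef_rot: [[-0.994, 0.002, 0.112], [0.005, 0.999, 0.031], [-0.111, 0.032, -0.993]]
wrist_force: [0.3, -0.2, -3.3]
finger_gap: 0.644
```

Request:
carry_out:
  moves:
    - {"dp":[0,0,-35],"yaw":0,"grip":255}
    - {"dp":[10,0,-40],"yaw":0,"grip":255}
    - {"dp":[20,-10,-10],"yaw":0,"grip":255}
    - {"dp":[25,-45,0],"yaw":0,"grip":255}
    - {"dp":[20,-50,0],"yaw":0,"grip":255}
    - {"dp":[10,-50,0],"yaw":0,"grip":255}
    - {"dp":[0,-50,0],"yaw":0,"grip":255}
    - {"dp":[0,-20,0],"yaw":0,"grip":255}

```text
clock: 66.4
tcp_pos: [446.8, -232.6, 140.7]
eef_rot: [[-0.993, -0.004, 0.119], [0.001, 0.999, 0.035], [-0.119, 0.035, -0.992]]
wrist_force: [0.2, 1.2, -3.4]
finger_gap: 0.64
```

```bash
python3 - <<'E'
from tt import *
s=read_state();print(s['clock'],s['tcp_pos'].round(1),s['finger_gap'])
ci=camera_info('top'); im=cv2.imread('pics/t1.png'); im=cv2.imread('pics/t0.png')
hsv=cv2.cvtColor(im,cv2.COLOR_BGR2HSV); print(im[241,450],hsv[241,450],hsv[241,432],im[200,420])
sub=np.zeros(im.shape[:2],np.uint8); sub[200:280,422:478]=1
wood=((hsv[...,1]>120)&(sub>0)).astype(np.uint8)
P=np.array([ray(ci,u,v,18)[:2] for v,u in np.argwhere(wood)],np.float32); print(len(P),cv2.minAreaRect(P))
felt=((hsv[...,1]<70)&(hsv[...,2]<150)&(hsv[...,2]>70)&(sub>0)).astype(np.uint8)
felt=cv2.morphologyEx(felt,cv2.MORPH_OPEN,np.ones((5,5),np.uint8))
P=np.array([ray(ci,u,v,10)[:2] for v,u in np.argwhere(felt)],np.float32); print(len(P),cv2.minAreaRect(P))
E
```

```text
66.4 [ 446.8 -232.6  140.7] 0.6404240089165198
[112 108 115] [163  16 115] [ 12  72 124] [141 170 197]
366 ((437.48260498046875, -278.36199951171875), (239.51364135742188, 138.31069946289062), 1.6448087692260742)
2201 ((422.1304016113281, -271.74505615234375), (213.56727600097656, 260.11859130859375), 88.6904067993164)
```

Request:
carry_out:
  moves:
    - {"dp":[-15,-15,0],"yaw":0,"grip":255}
    - {"dp":[-20,-20,0],"yaw":0,"grip":255}
    - {"dp":[-12,-13,10],"yaw":0,"grip":255}
    - {"dp":[0,0,25],"yaw":0,"grip":255}
    - {"dp":[0,0,30],"yaw":0,"grip":255}
    - {"dp":[0,0,20],"yaw":0,"grip":255}
    - {"dp":[0,0,5],"yaw":0,"grip":255}
    - {"dp":[0,0,0],"yaw":0,"grip":255}

```text
clock: 67.4
tcp_pos: [504.9, -282.7, 60.0]
eef_rot: [[-0.992, 0.001, 0.123], [0.005, 0.999, 0.032], [-0.123, 0.033, -0.992]]
wrist_force: [0.1, 0.1, -2.5]
finger_gap: 0.639
```

Request:
carry_out:
  moves:
    - {"dp":[1,2,10],"yaw":0,"grip":255}
    - {"dp":[0,2,15],"yaw":0,"grip":255}
    - {"dp":[0,0,12],"yaw":0,"grip":255}
    - {"dp":[0,0,5],"yaw":0,"grip":255}
    - {"dp":[0,0,1],"yaw":0,"grip":255}
    - {"dp":[0,0,0],"yaw":0,"grip":255}
    - {"dp":[0,0,0],"yaw":0,"grip":255}
    - {"dp":[0,0,0],"yaw":0,"grip":255}

```text
clock: 68.4
tcp_pos: [510.6, -277.8, 16.3]
eef_rot: [[-0.992, 0.001, 0.126], [0.005, 1.0, 0.031], [-0.126, 0.032, -0.992]]
wrist_force: [-0.2, 0.5, -3.4]
finger_gap: 0.64
```

Request:
carry_out:
  moves:
    - {"dp":[0,0,1],"yaw":0,"grip":255}
    - {"dp":[0,0,1],"yaw":0,"grip":255}
    - {"dp":[0,0,1],"yaw":0,"grip":255}
    - {"dp":[0,0,0],"yaw":0,"grip":60}
    - {"dp":[0,0,0],"yaw":0,"grip":60}
    - {"dp":[0,0,0],"yaw":0,"grip":60}
    - {"dp":[0,0,-8],"yaw":0,"grip":60}
    - {"dp":[0,0,-20],"yaw":0,"grip":60}

```text
clock: 69.4
tcp_pos: [507.6, -278.9, 43.1]
eef_rot: [[-0.992, 0.002, 0.127], [0.006, 0.999, 0.031], [-0.127, 0.032, -0.991]]
wrist_force: [-0.6, 0.3, 1.0]
finger_gap: 0.772
```

Request:
carry_out:
  moves:
    - {"dp":[0,0,-40],"yaw":0,"grip":0}
    - {"dp":[0,0,-40],"yaw":-0.08,"grip":0}
    - {"dp":[0,0,-10],"yaw":-0.08,"grip":0}
    - {"dp":[0,0,0],"yaw":-0.07,"grip":0}
    - {"dp":[0,0,0],"yaw":0,"grip":0}
    - {"dp":[0,0,0],"yaw":0,"grip":0}
    - {"dp":[0,0,0],"yaw":0,"grip":0}
    - {"dp":[0,0,0],"yaw":0,"grip":0}

```text
clock: 70.4
tcp_pos: [495.2, -283.9, 143.9]
eef_rot: [[-0.965, -0.225, 0.133], [-0.223, 0.974, 0.028], [-0.135, -0.003, -0.991]]
wrist_force: [0.1, 0.1, 0.6]
finger_gap: 0.998
```

```bash
cat > sq.py <<'E'
from tt import *
import sys
both(sys.argv[1]); s=read_state();print(s['clock'],s['tcp_pos'].round(1),s['eef_rot'].round(3).tolist())
ci=camera_info('top'); im=cv2.imread(f'pics/top_{sys.argv[1]}.png').astype(int)
m=((im[...,2]-im[...,0]>4)&(im[...,2]-im[...,0]<24)&(im.sum(2)>380)&(im.sum(2)<600)).astype(np.uint8)
roi=np.zeros(m.shape,np.uint8); cv2.fillPoly(roi,[np.array([proj(ci,(A[0]+132*np.cos(t),A[1]+132*np.sin(t),36)) for t in np.linspace(0,6.28,60)]).round().astype(np.int32)],1)
m=cv2.morphologyEx(m*roi,cv2.MORPH_OPEN,np.ones((3,3),np.uint8))
for c in cv2.findContours(m,cv2.RETR_EXTERNAL,cv2.CHAIN_APPROX_NONE)[0]:
    if cv2.contourArea(c)>40:
        P=np.array([ray(ci,u,v,52)[:2] for u,v in c[:,0]],np.float32);print(c[:,0].mean(0).round(),[np.round(q,1) for q in cv2.minAreaRect(P)])
E
python3 sq.py i
```

```text
top [(4, 194), (16, 207), (24, 181), (41, 120), (54, 199), (64, 191), (74, 202), (84, 133), (94, 193), (130, 114), (174, 45), (183, 209), (194, 209), (216, 119), (243, 196), (262, 146), (283, 203), (293, 189), (305, 77), (330, 10), (348, 15)]
scene [(174, 104), (216, 72), (233, 41), (244, 50), (304, 51)]
70.5 [ 495.2 -283.8  143.9] [[-0.965, -0.225, 0.133], [-0.223, 0.974, 0.028], [-0.135, -0.003, -0.991]]
[399. 197.] [array([610.3, -83.1]), array([57.4, 58.8]), np.float64(12.6)]
[388. 182.] [array([671.3, -41.7]), array([54.8, 31.6]), np.float64(88.5)]
```

Request:
carry_out:
  moves:
    - {"dp":[-20,25,0],"yaw":0,"grip":0}
    - {"dp":[-38,45,5],"yaw":0,"grip":0}
    - {"dp":[-40,45,5],"yaw":0,"grip":0}
    - {"dp":[-30,36,5],"yaw":0,"grip":0}
    - {"dp":[-10,12,15],"yaw":0,"grip":0}
    - {"dp":[0,0,20],"yaw":0,"grip":0}
    - {"dp":[0,0,10],"yaw":0,"grip":0}
    - {"dp":[0,0,0],"yaw":0,"grip":0}

```text
clock: 71.5
tcp_pos: [602.5, -90.0, 99.5]
eef_rot: [[-0.967, -0.219, 0.131], [-0.218, 0.976, 0.025], [-0.133, -0.005, -0.991]]
wrist_force: [-0.4, -0.3, -0.3]
finger_gap: 1.002
```

Request:
carry_out:
  moves:
    - {"dp":[-1,3,10],"yaw":0,"grip":0}
    - {"dp":[-1,2,15],"yaw":0,"grip":0}
    - {"dp":[0,0,15],"yaw":0,"grip":0}
    - {"dp":[0,0,7],"yaw":0,"grip":0}
    - {"dp":[0,0,2],"yaw":0,"grip":0}
    - {"dp":[0,0,0],"yaw":0,"grip":0}
    - {"dp":[0,0,0],"yaw":0,"grip":0}
    - {"dp":[0,0,0],"yaw":0,"grip":0}

```text
clock: 72.5
tcp_pos: [610.6, -85.2, 49.1]
eef_rot: [[-0.967, -0.216, 0.133], [-0.215, 0.976, 0.024], [-0.135, -0.005, -0.991]]
wrist_force: [-0.1, -0.1, -0.5]
finger_gap: 0.998
```

Request:
carry_out:
  moves:
    - {"dp":[0,1,4],"yaw":0,"grip":0}
    - {"dp":[0,0,2],"yaw":0,"grip":0}
    - {"dp":[0,0,0],"yaw":0,"grip":100}
    - {"dp":[0,0,0],"yaw":0,"grip":255}
    - {"dp":[0,0,0],"yaw":0,"grip":255}
    - {"dp":[0,0,0],"yaw":0,"grip":255}
    - {"dp":[0,0,-5],"yaw":0,"grip":255}
    - {"dp":[0,0,-15],"yaw":0,"grip":255}

```text
clock: 73.5
tcp_pos: [606.7, -84.1, 62.1]
eef_rot: [[-0.968, -0.217, 0.129], [-0.215, 0.976, 0.024], [-0.131, -0.004, -0.991]]
wrist_force: [0.3, 0.3, -4.7]
finger_gap: 0.653
```

Request:
carry_out:
  moves:
    - {"dp":[0,0,-35],"yaw":0,"grip":255}
    - {"dp":[0,0,-45],"yaw":0,"grip":255}
    - {"dp":[10,-5,-10],"yaw":0.06,"grip":255}
    - {"dp":[15,-15,-5],"yaw":0.07,"grip":255}
    - {"dp":[25,-25,-5],"yaw":0.06,"grip":255}
    - {"dp":[40,-45,-5],"yaw":0,"grip":255}
    - {"dp":[40,-45,-5],"yaw":0,"grip":255}
    - {"dp":[25,-30,-5],"yaw":0,"grip":255}

```text
clock: 74.5
tcp_pos: [435.4, -267.5, 157.6]
eef_rot: [[-0.992, -0.017, 0.127], [-0.014, 1.0, 0.025], [-0.127, 0.023, -0.992]]
wrist_force: [0.4, -0.6, -4.3]
finger_gap: 0.65
```

Request:
carry_out:
  moves:
    - {"dp":[7,-6,5],"yaw":0,"grip":255}
    - {"dp":[7,-6,20],"yaw":0,"grip":255}
    - {"dp":[2,-2,30],"yaw":0,"grip":255}
    - {"dp":[0,0,30],"yaw":0,"grip":255}
    - {"dp":[0,0,15],"yaw":0,"grip":255}
    - {"dp":[0,0,5],"yaw":0,"grip":255}
    - {"dp":[0,0,0],"yaw":0,"grip":255}
    - {"dp":[0,0,0],"yaw":0,"grip":255}

```text
clock: 75.5
tcp_pos: [419.4, -287.0, 46.5]
eef_rot: [[-0.993, 0.008, 0.122], [0.011, 1.0, 0.023], [-0.122, 0.024, -0.992]]
wrist_force: [-0.3, -0.3, -4.8]
finger_gap: 0.652
```

Request:
carry_out:
  moves:
    - {"dp":[-5,4,0],"yaw":-0.02,"grip":255}
    - {"dp":[-5,4,3],"yaw":0,"grip":255}
    - {"dp":[0,0,10],"yaw":0,"grip":255}
    - {"dp":[0,0,10],"yaw":0,"grip":255}
    - {"dp":[0,0,5],"yaw":0,"grip":255}
    - {"dp":[0,0,1],"yaw":0,"grip":255}
    - {"dp":[0,0,0],"yaw":0,"grip":255}
    - {"dp":[0,0,0],"yaw":0,"grip":255}

```text
clock: 76.5
tcp_pos: [434.6, -277.8, 18.0]
eef_rot: [[-0.992, -0.014, 0.123], [-0.011, 1.0, 0.022], [-0.124, 0.021, -0.992]]
wrist_force: [0.1, -0.5, -4.7]
finger_gap: 0.655
```

Request:
carry_out:
  moves:
    - {"dp":[0,0,2],"yaw":0,"grip":255}
    - {"dp":[0,0,1.5],"yaw":0,"grip":255}
    - {"dp":[0,0,1],"yaw":0,"grip":255}
    - {"dp":[0,0,0.5],"yaw":0,"grip":60}
    - {"dp":[0,0,0],"yaw":0,"grip":60}
    - {"dp":[0,0,0],"yaw":0,"grip":60}
    - {"dp":[0,0,-8],"yaw":0,"grip":60}
    - {"dp":[0,0,-20],"yaw":0,"grip":60}

```text
clock: 77.5
tcp_pos: [432.5, -278.9, 42.7]
eef_rot: [[-0.992, -0.014, 0.125], [-0.011, 1.0, 0.022], [-0.126, 0.02, -0.992]]
wrist_force: [0.0, -0.0, -0.0]
finger_gap: 0.762
```

Request:
carry_out:
  moves:
    - {"dp":[0,0,-35],"yaw":0,"grip":60}
    - {"dp":[0,0,-50],"yaw":0,"grip":60}
    - {"dp":[0,0,-50],"yaw":0,"grip":60}
    - {"dp":[0,30,-30],"yaw":0,"grip":60}
    - {"dp":[0,50,0],"yaw":0,"grip":60}
    - {"dp":[0,60,0],"yaw":0,"grip":60}
    - {"dp":[0,60,0],"yaw":0,"grip":60}
    - {"dp":[0,60,0],"yaw":0,"grip":60}

```text
clock: 78.5
tcp_pos: [408.7, -22.0, 222.5]
eef_rot: [[-0.991, -0.001, 0.134], [0.002, 1.0, 0.019], [-0.134, 0.019, -0.991]]
wrist_force: [1.9, -0.4, -0.4]
finger_gap: 0.765
```

Request:
carry_out:
  moves:
    - {"dp":[0,60,0],"yaw":0,"grip":60}
    - {"dp":[0,60,0],"yaw":0,"grip":60}
    - {"dp":[0,60,0],"yaw":0,"grip":60}
    - {"dp":[0,60,0],"yaw":0,"grip":60}
    - {"dp":[0,30,0],"yaw":0,"grip":60}
    - {"dp":[0,0,0],"yaw":0,"grip":60}
    - {"dp":[0,0,0],"yaw":0,"grip":60}
    - {"dp":[0,0,0],"yaw":0,"grip":60}

```text
clock: 79.5
tcp_pos: [406.9, 257.5, 232.1]
eef_rot: [[-0.99, -0.002, 0.142], [0.001, 1.0, 0.021], [-0.142, 0.021, -0.99]]
wrist_force: [-0.6, -0.5, 0.2]
finger_gap: 0.766
```

```bash
python3 sq.py j; python3 - <<'E'
import cv2,numpy as np
a=cv2.imread('pics/top_j.png')[155:275,260:480]; b=cv2.imread('pics/scene_j.png')[225:400,290:480]
a=cv2.resize(a,None,fx=3.6,fy=3.6,interpolation=cv2.INTER_CUBIC)[:, :400+392]
a=cv2.resize(cv2.imread('pics/top_j.png')[155:275,340:480],(400,343),interpolation=cv2.INTER_CUBIC)
b=cv2.resize(b,(400,368),interpolation=cv2.INTER_CUBIC)[:343]
cv2.imwrite('pics/fin.png',np.hstack([a,b]))
E
```

```text
top [(4, 190), (24, 172), (41, 113), (54, 191), (64, 187), (74, 196), (84, 128), (94, 187), (130, 109), (174, 43), (216, 111), (232, 203), (243, 188), (252, 199), (262, 145), (273, 203), (283, 196), (293, 183), (305, 72), (330, 11), (349, 16)]
scene [(174, 92), (218, 98), (262, 209), (308, 114)]
79.6 [406.9 257.5 232.1] [[-0.99, -0.002, 0.142], [0.001, 1.0, 0.021], [-0.142, 0.021, -0.99]]
[388. 182.] [array([671.3, -41.7]), array([54.8, 31.6]), np.float64(88.5)]
```

View pics/fin.png

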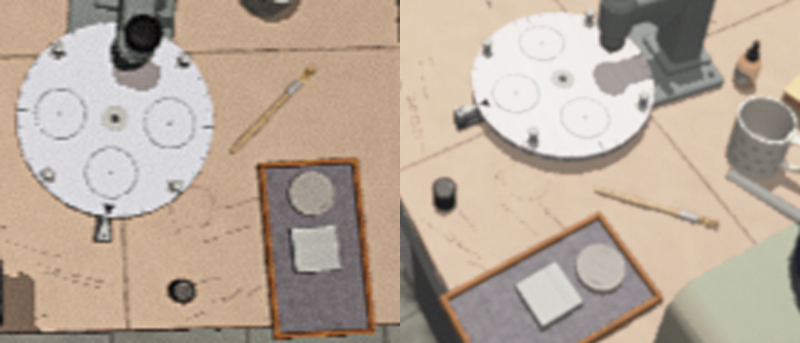

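```bash
python3 -c "
from workcell import *
print(sign_off())"
```

```text
the job is handed in; nothing more can be done
None
```

The daily check is done and handed in at about 80 s on the clock. Two blocks were out on the bench, the large round and the square. I found no small round one, though I did not look behind the microscope.

- **Placing:** the large round block went on ring 2 and the square on ring 3.
- **Large round block:** the knob stopped at z 220.3 mm with about 17 N on it and was held there. It then came right up before the table turned.
- **Square block:** the knob stopped at z 222.5 mm with about 16–17 N. That is 2.2 mm higher than for the round block, where 2 mm is expected.
- **Missed turn:** the first turn towards the square passed over the post and moved nothing. A camera check caught this before any push, and I repeated the turn properly.
- **Marks at the pointer:** both cameras put the quarter mark at about 173° for both tests. The pointer measured between 172° and 174° depending on the camera, so the offset is about 2–4 mm against the 8 mm limit.
- **End state:** both blocks lie flat and apart in the tray, and the arrow faces the pointer within about 3–4 mm. I never touched the loupe, the tin or the blue squares. The last picture shows the loupe in place but does not show the tin or the blue squares.
- **Tool tilt:** the tool leaned up to 8° by the end because the moves could not correct it. Grasps and releases still held.

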